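Pack and close the fingerprint kit case

TASK

Pack the fingerprint kit for the next call-out: stand every powder jar from the turntable upright in a square pocket of its own in the case's middle row, lift both rolls of lifting tape up and off their hooks and stand each on edge in one of the two pockets by the hinge, and lay the magnetic wand lengthwise in the long trough at the front of the case. Only when everything is packed, push the heavy lid over and down until it is fully shut, gently, without ever letting it slam. Leave the hand lens, the lens cap and the card box where they lie.

Things in the scene. Friction and masses are not known exactly. Their poses are not given: they have to be found in the camera images.
- case: Open aluminium kit case lined with black foam, fixed to the shelf, 310 mm along its x, 226 mm along its y, walls 5 mm thick and 45 mm high; the foam's top is 27 mm above the case's underside. Origin: centre of its underside; x along the hinge, z up; the hinge is on its -y side (y = -113 mm), its front is +y. Rows from the hinge: two roll pockets, four jar pockets, one long trough.
- trough (a point): Centre of the floor of the front trough (case frame 0, 75, 12 mm): 300 mm along the case's x, 66 mm wide. Axes as the case's. The case's front wall is on its +y side, foam 27 mm high (case height) on its -y side.
- lid (a joint): Lid angle: 0 shut, grows opening, stop 1.85; starts at 1.62 to 1.80, leaning back on the case's -y side. Aluminium shell, 0.8 kg, 310 x 226 x 40 mm deep; shut, its top is 85 mm above the case's underside. Friction hinges hold it at any angle, only just when nearly shut; pushing it near the free edge takes 1 to 8 N; swung fast, it coasts and slams. Free edge over 0.15 m/s at closing is a slam.
- case_hinge (a point): Middle of the hinge line, on the wall's top: case frame (0, -113, 45) mm. Axes as the case's.
- lid_edge (a point): Middle of the lid's free edge, on its outer face (turned away from the contents when open); moves with the lid. In lid axes (x along the hinge, y from hinge to free edge, z out of the outer face; shut, they are the case's) it lies 226 mm along y and 40 mm along z from the hinge.
- turntable: Grey plastic turntable, 230 mm across, that turns freely on its foot about z. Its top is 20 mm above the shelf, inside a lip that is 4 mm wide and 5 mm higher. Origin: centre of its underside.
- wand: Chrome magnetic wand with a flat-sided body 150 x 18 x 18 mm, lying on the shelf (with a 12 mm plunger tip on its +x end that is only looks). Origin: middle of the body's underside; x lengthwise, z up.
- stand: Steel stand fixed to the shelf, with two hooks 110 mm apart. Origin: centre between the posts' feet on the shelf (8 mm in front of the post centres); z up; the hooks point along its -x. Each hook is an 8 mm rod at y = -55 (roll1's) or +55 mm (roll2's), axis 200 mm above the shelf, from its post at x = +8 mm to x = -80 mm, where it turns up by 10 mm.
- magnifier: Brass-rimmed hand lens lying flat, rim 80 mm across and 12 mm thick, wooden handle to its -x, 132 mm from the rim's centre to the handle's end. Origin: underside of the rim's centre. To be left alone.
- lens_cap: Matte black camera lens cap, 72 mm across, 12 mm thick. Origin: centre of its underside. To be left alone.
- card_box: Small box of lift cards, 75 x 110 x 34 mm. Origin: centre of its underside. To be left alone.
- jar_pocket1 (a point): Centre of the floor of one of the four square jar pockets, 70 x 70 mm, 75 mm apart along the case's x, floor 5 mm above the case's underside, walls of foam 22 mm high. Axes as the case's. Any jar may go in any of them, one in each.
- jar_pocket2 (a point): Centre of the floor of one of the four square jar pockets, 70 x 70 mm, 75 mm apart along the case's x, floor 5 mm above the case's underside, walls of foam 22 mm high. Axes as the case's. Any jar may go in any of them, one in each.
- jar_pocket3 (a point): Centre of the floor of one of the four square jar pockets, 70 x 70 mm, 75 mm apart along the case's x, floor 5 mm above the case's underside, walls of foam 22 mm high. Axes as the case's. Any jar may go in any of them, one in each.
- jar_pocket4 (a point): Centre of the floor of one of the four square jar pockets, 70 x 70 mm, 75 mm apart along the case's x, floor 5 mm above the case's underside, walls of foam 22 mm high. Axes as the case's. Any jar may go in any of them, one in each.
- roll_pocket1 (a point): Centre of the floor of one of the two roll pockets by the hinge, 76 mm along the case's x by 52 mm along its y, foam walls 22 mm high. Axes as the case's. Either roll may go in either; a roll stands in it on edge with its axis along the case's y, its centre 31 mm above this point.
- roll_pocket2 (a point): Centre of the floor of one of the two roll pockets by the hinge, 76 mm along the case's x by 52 mm along its y, foam walls 22 mm high. Axes as the case's. Either roll may go in either; a roll stands in it on edge with its axis along the case's y, its centre 31 mm above this point.
- jar1: Lidded jar in frosted white polypropylene, standing on the turntable about 65 mm from its centre: body 56 mm across, screw lid 58 mm across on the top 18 mm, 56 mm tall in all. All jars are alike. Origin: centre of its underside, z up. Absent (None) in some starts.
- jar2: Lidded jar in frosted white polypropylene, standing on the turntable about 65 mm from its centre: body 56 mm across, screw lid 58 mm across on the top 18 mm, 56 mm tall in all. All jars are alike. Origin: centre of its underside, z up. Absent (None) in some starts.
- jar3: Lidded jar in frosted white polypropylene, standing on the turntable about 65 mm from its centre: body 56 mm across, screw lid 58 mm across on the top 18 mm, 56 mm tall in all. All jars are alike. Origin: centre of its underside, z up. Absent (None) in some starts.
- jar4: Lidded jar in frosted white polypropylene, standing on the turntable about 65 mm from its centre: body 56 mm across, screw lid 58 mm across on the top 18 mm, 56 mm tall in all. All jars are alike. Origin: centre of its underside, z up. Absent (None) in some starts.
- roll1: Roll of lifting tape on a cardboard core, 62 mm across, 38 mm wide, hole 32 mm across, hanging on the stand's hook at y = -55 mm. Origin: its centre; x is its axis, along the hook. To free it, lift it 12 to 20 mm (the hole must clear both the rod and its upturned end), then draw it 70 mm or more along the stand's -x.
- roll2: Roll of lifting tape on a cardboard core, 62 mm across, 38 mm wide, hole 32 mm across, hanging on the stand's hook at y = 55 mm. Origin: its centre; x is its axis, along the hook. To free it, lift it 12 to 20 mm (the hole must clear both the rod and its upturned end), then draw it 70 mm or more along the stand's -x.

How it is judged:
On the way:
1. every jar, both rolls and the wand are in their places in the case while the lid is still open (x of jar1 in the frame of case between -0.15 and 0.15 m and y of jar1 in the frame of case between -0.022 and 0.028 m and z of jar1 in the frame of case between 0 and 0.011 m and angle between each of jar1, jar2, jar3, jar4's own z axis and vertical below 0.15 rad and x of jar2 in the frame of case between -0.15 and 0.15 m and y of jar2 in the frame of case between -0.022 and 0.028 m and z of jar2 in the frame of case between 0 and 0.011 m and x of jar3 in the frame of case between -0.15 and 0.15 m and y of jar3 in the frame of case between -0.022 and 0.028 m and z of jar3 in the frame of case between 0 and 0.011 m and x of jar4 in the frame of case between -0.15 and 0.15 m and y of jar4 in the frame of case between -0.022 and 0.028 m and z of jar4 in the frame of case between 0 and 0.011 m and (x of roll1 in the frame of case between 0.055 and 0.105 m or x of roll1 in the frame of case between -0.105 and -0.055 m) and y of roll1 in the frame of case between -0.08 and -0.044 m and z of roll1 in the frame of case between 0.029 and 0.043 m and angle between the x axis of each of roll1, roll2 and the y axis of case, either way round below 0.3 rad and (x of roll2 in the frame of case between 0.055 and 0.105 m or x of roll2 in the frame of case between -0.105 and -0.055 m) and y of roll2 in the frame of case between -0.08 and -0.044 m and z of roll2 in the frame of case between 0.029 and 0.043 m and y of wand in the frame of case between 0.045 and 0.105 m and x of wand in the frame of case between -0.085 and 0.085 m and z of wand in the frame of case between 0.004 and 0.03 m and angle between the x axis of wand and the x axis of case, either way round below 0.35 rad and value of joint lid above 1 rad), for 0.2 s.
At the end, for the whole second after the job is handed in: Lid shut within 0.035 rad and still; every jar present upright (0.15 rad), down on a middle-row pocket floor (6 mm); both rolls on edge, down in the pockets by the hinge (7 mm, axis within 0.3 rad of the case's y); wand in the front trough within 0.35 rad of lengthwise (x of jar1 in the frame of case between -0.15 and 0.15 m and y of jar1 in the frame of case between -0.022 and 0.028 m and z of jar1 in the frame of case between 0 and 0.011 m and angle between each of jar1, jar2, jar3, jar4's own z axis and vertical below 0.15 rad and x of jar2 in the frame of case between -0.15 and 0.15 m and y of jar2 in the frame of case between -0.022 and 0.028 m and z of jar2 in the frame of case between 0 and 0.011 m and x of jar3 in the frame of case between -0.15 and 0.15 m and y of jar3 in the frame of case between -0.022 and 0.028 m and z of jar3 in the frame of case between 0 and 0.011 m and x of jar4 in the frame of case between -0.15 and 0.15 m and y of jar4 in the frame of case between -0.022 and 0.028 m and z of jar4 in the frame of case between 0 and 0.011 m and (x of roll1 in the frame of case between 0.055 and 0.105 m or x of roll1 in the frame of case between -0.105 and -0.055 m) and y of roll1 in the frame of case between -0.08 and -0.044 m and z of roll1 in the frame of case between 0.029 and 0.043 m and angle between the x axis of each of roll1, roll2 and the y axis of case, either way round below 0.3 rad and (x of roll2 in the frame of case between 0.055 and 0.105 m or x of roll2 in the frame of case between -0.105 and -0.055 m) and y of roll2 in the frame of case between -0.08 and -0.044 m and z of roll2 in the frame of case between 0.029 and 0.043 m and y of wand in the frame of case between 0.045 and 0.105 m and x of wand in the frame of case between -0.085 and 0.085 m and z of wand in the frame of case between 0.004 and 0.03 m and angle between the x axis of wand and the x axis of case, either way round below 0.35 rad and value of joint lid below 0.035 rad and velocity of joint lid between -0.02 and 0.02 rad/s); the robot touches nothing.
It fails at once if the lid slams: it closes faster than 0.8 rad/s (0.18 m/s at its free edge) within the last 0.2 rad (value of joint lid below 0.2 rad and velocity of joint lid below -0.8 rad/s).
It fails at once if the hand lens, the lens cap or the card box is moved more than 30 mm (distance of any of magnifier, lens_cap, card_box from where it was at the start of the episode above 0.03 m).
Of jar1, jar2, jar3, jar4 only 2 to 4 are there at a start; the rules pass over those that are not, and their reading is None.
At some moment in a run one of wand, jar1, jar2, jar3, jar4 may be knocked a few centimetres aside while the robot is not near it.
It also fails if it takes over 210 s, if anything falls off the work surface, if the arm or the gripper's body presses on something with over 40 N, if the wrist force passes 120 N, or if a joint passes its speed limit or range.

ROBOT

A 6-joint arm with a two-finger parallel gripper is mounted at the origin on the work surface. World frame = base frame: x ahead of the robot, y to its left, z up, the work surface at z = 0. Lengths are in m, angles in rad, forces in N, time in s.
With the tool pointing down it reaches from about 0.25 to 0.725 m from the base axis. Payload 4 kg.
Tool frame: the origin (TCP) lies midway between the tips of the shut fingers; the grasp point (between the pads) lies bot.pinch_z behind it (bot.pinch_z is the distance from the TCP to the grasp point, in m); z points along the fingers, y is the line along which they close (so a half turn about z gives the same grasp; the last joint's range is limited). The gripper opens to 85 mm and grips with 20 to 120 N. Pads are 22 mm wide; open, the fingers measure 114 mm over their backs; the gripper's body (76 mm by 85 mm) begins 54 mm behind the grasp point. The pads swing forward as they close: fully open they stand 13 mm farther back than shut.
Start: joints at [-1.159, 0.241, 0.005, 1.335, 0, 1.571], TCP at [0.2, -0.458, 0.211] pointing down, gripper open.
Joint ranges: [-2.72, 2.72], [-1.05, 1.87], [-1.09, 1.28], [-1.99, 2.15], [-1.42, 1.44], [-3.14, 3.14]. Speed limits (rad/s): [2.79, 2.79, 3.14, 3.14, 3.14, 3.14].

INTERFACE

Orientations are given as a unit quaternion [x, y, z, w].
In Python, from workcell import bot gives the robot as it stands.
- The arm moves only by the shell command python3 jog.py, which reads ROWS from standard input. ROWS is a JSON list of rows, 1 to 10 of them, each of 7 numbers: a rotation vector rx, ry, rz in rad, then dx, dy, dz in m, then the finger opening in m; each row is the pose to reach, as a shift and turn from the pose commanded when the command began, along the tool's axes at that moment; what a row does not reach only later rows make up. A row lasts 1/8 s, in which the tool goes at most 0.0625 m and 0.188 rad, less where a joint would pass 70% of its speed; a pose out of reach is approached as far as the arm can. The fingers move at their own pace and stop on an object; the grip force is fixed at half the most. Time passes only in rows, so rows that do not move let the fingers close. It prints the time, the measured TCP pose, the force, the opening and the grip force at its end. Input that does not fit is refused with a message, and nothing moves.
- bot.get_obs(): the state, without advancing time (a new reading comes with each control period).
- bot.camera(name): name is "scene" or "top" or "wrist"; returns the picture (400x640x3 uint8, red, green, blue); there is no depth.
- bot.calibration(name): a dict with "mtx" (3x3 intrinsics, pixels), "R" (3x3) and "t" (3): a world point X has camera coordinates R X + t. Camera axes: x right, y down, z forward; pixel columns grow to the right and rows downward; lengths in m; the calibration is good to about 2 mm. A picture is of the moment at which its call begins: read the wrist's pose just before it. calibration takes no time and is no camera call; for the wrist camera it gives the pose at the moment of the call.
- bot.job_done(): hands the job in; it is judged then, once.
The state is a dict: "clock": time; "joint_pos": joint angles; "joint_vel": joint speeds; "tau": joint torques, N m; "eef_pos": TCP position; "tool_rot": TCP orientation; "ft_force": force on the tool from outside, world axes, zero at the start; "ft_torque": the same for the moment, N m; "grip_width": finger opening in m; "grasp_force": force on a finger pad.
Only numpy, scipy, OpenCV 4.12 (cv2) and the standard library are available. Lean on these libraries where they do the work, as an engineer would, in place of code of your own. Each camera call takes 0.05 s, during which the arm holds its last target. There are 200 camera calls.

## Working session

There is one attempt and no reset: what is moved stays moved. The work goes in short steps, Python scripts to look and compute and a shell command to move; the robot and the scene stay as the last step left them, time stands still between calls to the robot, and variables do not carry over. Pictures are saved under pics/ and viewed, at most 14 in all, crops included, and the job is handed in when it is done.

```bash
ls; mkdir -p pics
python3 - <<'E'
from workcell import bot
import cv2
for n in ("scene","top"):
    im=bot.camera(n); cv2.imwrite(f"pics/{n}0.png",cv2.resize(im[:,:,::-1],(800,500)))
    c=bot.calibration(n); print(n,c["mtx"].tolist(),c["R"].round(4).tolist(),c["t"].round(4).tolist())
o=bot.get_obs(); print(o, bot.pinch_z)
E
```

```text
jog.py
pics
workcell.py
scene [[364.7468537512456, 0.0, 322.71072795531774], [0.0, 364.7468537512456, 202.38489508409538], [0.0, 0.0, 1.0]] [[-0.2859, 0.9581, -0.0174], [0.5681, 0.1548, -0.8083], [-0.7717, -0.241, -0.5886]] [0.0973, -0.2298, 1.3728]
top [[462.69457635058444, 0.0, 308.7021167624237], [0.0, 462.69457635058444, 201.78896605820793], [0.0, 0.0, 1.0]] [[-0.0095, -0.9999, 0.0082], [-0.9941, 0.0086, -0.1084], [0.1083, -0.0092, -0.9941]] [0.0686, 0.5825, 1.4419]
{'clock': 0.1, 'joint_pos': array([-1.15898450e+00,  2.41355088e-01,  3.82490788e-03,  1.33519882e+00,
        1.83312513e-05,  1.57078813e+00]), 'joint_vel': array([-0.000315  , -0.0024245 ,  0.00355187,  0.00222709, -0.00225324,
       -0.00209952]), 'tau': array([-5.09187084e-04, -3.73138082e+01,  2.53009486e+01,  1.08483978e-02,
       -1.94175180e-05,  1.63706625e-05]), 'eef_pos': array([ 0.19989191, -0.45762679,  0.21018031]), 'tool_rot': array([ 9.78874876e-01,  2.04457926e-01, -1.88595756e-04, -9.47799757e-04]), 'ft_force': array([ 0.78935283, -0.2117583 ,  0.32180647]), 'ft_torque': array([ 0.05359971,  0.07109496, -0.02638726]), 'grasp_force': 0.0, 'grip_width': 0.08530554292523798} 0.0187
```

View pics/scene0.png

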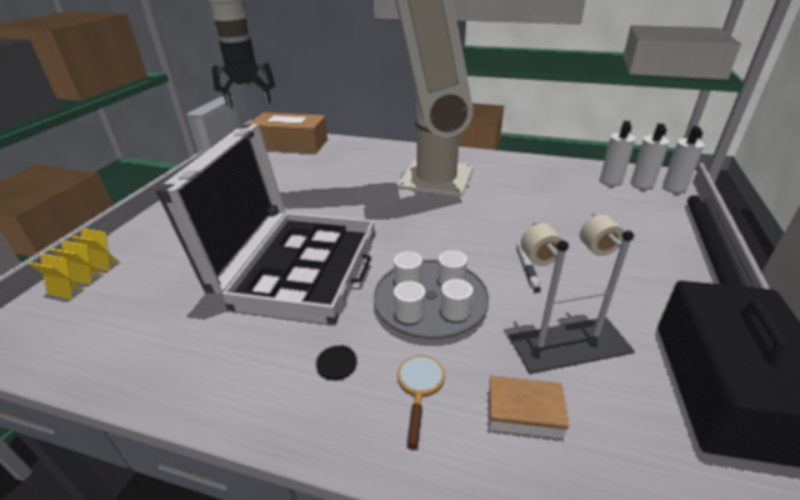

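View pics/top0.png

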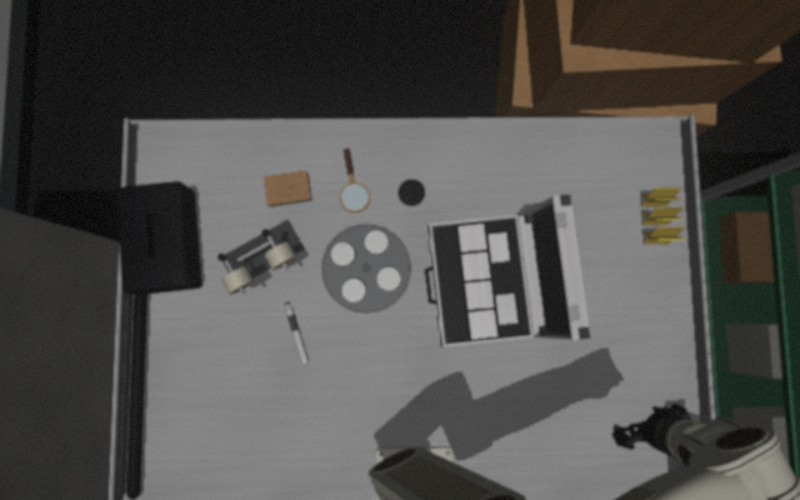

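The scene has 4 jars on the turntable, with the case to the right in the top view and its hinge toward world -y. The stand and wand are on the left. I'll enlarge crops to measure them.

Run:
```python
from workcell import bot
import cv2, numpy as np
im=bot.camera("top")[:,:,::-1]; np.save("top.npy",im)
a=im[170:285,335:475]; cv2.imwrite("pics/case.png",cv2.resize(a,None,fx=5,fy=5,interpolation=cv2.INTER_CUBIC))
a=im[170:300,170:335]; cv2.imwrite("pics/left.png",cv2.resize(a,None,fx=4.6,fy=4.6,interpolation=cv2.INTER_CUBIC))
```

```text
(no output)
```

View pics/case.png

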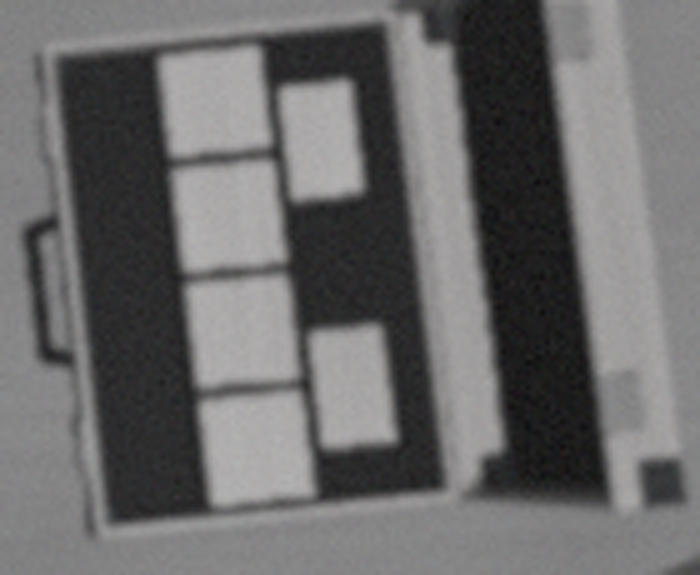

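View pics/left.png

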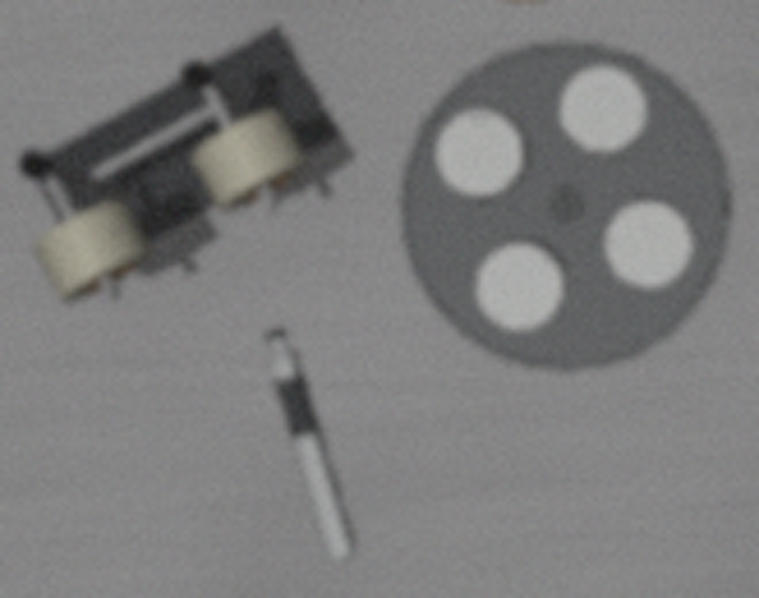

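Top view: four jars, lid tops at crop px (478,153), (602,108), (648,244) and (518,286). The rolls are at about (247,157) and (92,250), and the post tops at (195,75) and (35,163). The wand runs from (278,345) to (341,555). In the case crop, the rim corners are at (42,48), (385,15), (95,535) and (445,495), with dividers at rows ~157, 273 and 389. Next I'll compute the poses.

```bash
cat > h.py <<'E'
from workcell import bot
import cv2, numpy as np
from scipy.spatial.transform import Rotation as R
from scipy.optimize import least_squares
def p2w(cam,uv,z):
    c=bot.calibration(cam); uv=np.atleast_2d(uv).astype(float)
    d=np.c_[uv,np.ones(len(uv))]@np.linalg.inv(c["mtx"]).T@c["R"]; o=-c["R"].T@c["t"]
    return o+d*((z-o[2])/d[:,2])[:,None]
def proj(cam,X):
    c=bot.calibration(cam); q=(np.atleast_2d(X)@c["R"].T+c["t"])@c["mtx"].T
    return q[:,:2]/q[:,2:]
E
python3 - <<'E'
from h import *
c=lambda a:np.array(a)/5.+[335,170]-.4; l=lambda a:np.array(a)/4.6+[170,170]-.4
np.set_printoptions(precision=4,suppress=True)
# case: features
img=c([(42,48),(390,13),(95,537),(447,494),(222,157),(237,273),(250,388)])
obj=np.array([(155,113,45),(155,-113,45),(-155,113,45),(-155,-113,45),(75,3,27),(0,3,27),(-75,3,27)])/1e3
def f(p):
    X=obj@R.from_euler('z',p[2]).as_matrix().T+[p[0],p[1],0]
    return (proj("top",X)-img).ravel()
s=least_squares(f,[.5,-.2,0],loss='soft_l1'); print("case",s.x,s.fun.round(1))
print("jars",p2w("top",l([(478,153),(602,108),(648,244),(518,286)]),.076))
print("table",p2w("top",l([567,205]),.022))
print("wand ends",p2w("top",l([(278,345),(341,553)]),.018))
pt=p2w("top",l([(195,75),(35,163)]),.205);print("posts",pt)
print("rolls",p2w("top",l([(247,157),(92,250)]),.205))
c_=bot.calibration("top");print("cam",-c_["R"].T@c_["t"])
E
```

```text
case [ 0.5105 -0.1712  0.0929] [-0.6 -0.5  0.4 -0.6 -0.2  0.   1.5  1.1 -0.1 -0.2 -0.3 -0.1 -0.1  0.5]
jars [[0.5758 0.1723 0.076 ]
 [0.6055 0.0889 0.076 ]
 [0.5137 0.0589 0.076 ]
 [0.4865 0.1457 0.076 ]]
table [[0.5448 0.1142 0.022 ]]
wand ends [[0.4499 0.3144 0.018 ]
 [0.3079 0.2701 0.018 ]]
posts [[0.6115 0.3364 0.205 ]
 [0.5582 0.4329 0.205 ]]
rolls [[0.5608 0.3042 0.205 ]
 [0.5049 0.3973 0.205 ]]
cam [0.4235 0.0768 1.4959]
```

```bash
cat >> h.py <<'E'
CASE=np.array([.5105,-.1712]); CY=.093
def cw(x,y): return CASE+R.from_euler('z',CY).as_matrix()[:2,:2]@[x,y]
def delta(pos,yaw,half=True,tilt=0):
    """row from present pose to tool-down pose; yaw = heading of tool x; half turn allowed; tilt about tool y"""
    o=bot.get_obs(); R0=R.from_quat(o["tool_rot"]); best=None
    for k in ([0,np.pi] if half else [0]):
        T=R.from_euler('z',yaw+k)*R.from_euler('x',np.pi)*R.from_euler('y',tilt)
        rv=(R0.inv()*T).as_rotvec()
        if best is None or np.linalg.norm(rv)<np.linalg.norm(best): best=rv
    d=R0.inv().apply(np.array(pos)-o["eef_pos"])
    print("row",np.r_[best,d].round(3).tolist(),"eef",o["eef_pos"].round(3),"j",o["joint_pos"].round(2),"t",round(o["clock"],1))
E
python3 - <<'E'
from h import *
delta([.33,-.02,.26],.093,False)
delta([.5137,.0589,.16],.093,False)
for x in (-.1125,-.0375,.0375,.1125): print(cw(x,.003).round(4))
E
```

```text
row [-0.002, 0.0, 0.319, 0.294, -0.349, -0.049] eef [ 0.2   -0.458  0.21 ] j [-1.16  0.24  0.    1.34 -0.    1.57] t 0.1
row [-0.002, 0.0, 0.319, 0.494, -0.348, 0.051] eef [ 0.2   -0.458  0.21 ] j [-1.16  0.24  0.    1.34 -0.    1.57] t 0.1
[ 0.3982 -0.1787]
[ 0.4729 -0.1717]
[ 0.5476 -0.1647]
[ 0.6222 -0.1578]
```

```bash
echo '[[0,0,0.1,0.07,-0.08,-0.049,0.085],[0,0,0.2,0.14,-0.16,-0.049,0.085],[0,0,0.319,0.2,-0.24,-0.049,0.085],[0,0,0.319,0.25,-0.3,-0.049,0.085],[0,0,0.319,0.294,-0.349,-0.049,0.085],[0,0,0.319,0.294,-0.349,-0.049,0.085],[0,0,0.319,0.294,-0.349,-0.049,0.085],[0,0,0.319,0.294,-0.349,-0.049,0.085]]' | python3 jog.py
python3 - <<'E'
from h import *
delta([.33,-.02,.26],.093)
delta([.5137,.0589,.14],.093)
E
```

```text
clock: 1.15
eef_pos: [0.33, -0.0179, 0.2601]
tool_rot: [0.999, 0.049, 0.0, -0.0]
ft_force: [0.9, 0.4, 0.1]
grip_width: 0.0852
grasp_force: 0.0
row [-0.0, -0.0, 0.005, -0.0, 0.002, 0.0] eef [ 0.33  -0.018  0.26 ] j [-0.05 -0.12 -0.26  1.43  0.    2.99] t 1.1
row [-0.0, -0.0, 0.005, 0.19, -0.058, 0.12] eef [ 0.33  -0.018  0.26 ] j [-0.05 -0.12 -0.26  1.43  0.    2.99] t 1.1
```

```bash
echo '[[0,0,-1.6,0.05,-0.02,0,0.08],[0,0,-1.6,0.1,-0.04,0,0.08],[0,0,-1.6,0.15,-0.05,0,0.08],[0,0,-1.6,0.19,-0.058,0,0.08],[0,0,-1.6,0.19,-0.058,0,0.08],[0,0,-1.6,0.19,-0.058,0,0.08],[0,0,-1.6,0.19,-0.058,0,0.08],[0,0,-1.6,0.19,-0.058,0,0.08],[0,0,-1.6,0.19,-0.058,0,0.08]]' | python3 jog.py
echo '[[0,0,-1.53,0,0,0,0.08],[0,0,-1.53,0,0,0,0.08],[0,0,-1.53,0,0,0,0.08],[0,0,-1.53,0,0,0,0.08],[0,0,-1.53,0,0,0.05,0.08],[0,0,-1.53,0,0,0.1,0.08],[0,0,-1.53,0,0,0.12,0.08],[0,0,-1.53,0,0,0.12,0.08],[0,0,-1.53,0,0,0.12,0.08],[0,0,-1.53,0,0,0.12,0.08]]' | python3 jog.py
python3 - <<'E'
from h import *
delta([.5137,.0589,.046],.093)
cv2.imwrite("pics/w1.png",bot.camera("wrist")[:,:,::-1])
E
```

```text
clock: 2.28
eef_pos: [0.5134, 0.0546, 0.2595]
tool_rot: [0.661, 0.75, -0.0, -0.0]
ft_force: [-0.6, 0.8, -0.1]
grip_width: 0.0798
grasp_force: 0.0
clock: 3.52
eef_pos: [0.5139, 0.0547, 0.1402]
tool_rot: [-0.039, 0.999, 0.0, 0.0]
ft_force: [-0.2, -0.1, 0.0]
grip_width: 0.0799
grasp_force: 0.0
row [-0.0, 0.001, -0.014, -0.0, 0.004, 0.094] eef [0.514 0.055 0.14 ] j [ 0.11  0.31 -0.08  1.17 -0.    0.03] t 3.5
```

View pics/w1.png

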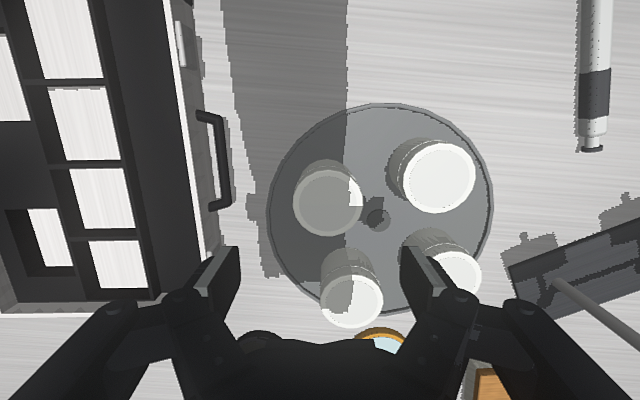

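The wrist view shows the target jar's lid at about (328,203) and the others at (439,178), (351,302) and (450,275). The handle side of the case is on the left. I'll cross-check these against the top-camera estimates.

```bash
python3 - <<'E'
from h import *
print(p2w("wrist",[(328,203),(439,178),(351,302)],.076).round(4))
X=[np.r_[cw(x,y),z] for x,y,z in [(-.155,.113,.045),(-.075,.003,.027),(0,.003,.027),(-.155,-.113,.045)]]
print(proj("wrist",X).round(0))
E
echo '[[0,0,-0.014,0,0.004,0.05,0.08],[0,0,-0.014,0,0.004,0.094,0.08],[0,0,-0.014,0,0.004,0.094,0.08],[0,0,-0.014,0,0.004,0.094,0.08]]' | python3 jog.py
```

```text
[[0.5129 0.0607 0.076 ]
 [0.4853 0.1463 0.076 ]
 [0.6051 0.0896 0.076 ]]
[[ 165.  -39.]
 [  65.   82.]
 [  86.  166.]
 [-140.  -34.]]
clock: 4.08
eef_pos: [0.5146, 0.0588, 0.0476]
tool_rot: [-0.047, 0.999, 0.0, 0.001]
ft_force: [1.3, 0.5, 0.7]
grip_width: 0.0794
grasp_force: 0.0
```

```bash
echo '[[0,0,0,0,0,0,0.06],[0,0,0,0,0,0,0.05],[0,0,0,0,0,0,0.05],[0,0,0,0,0,0,0.05],[0,0,0,0,0,0,0.05]]' | python3 jog.py
echo '[[0,0,0,0,0,-0.05,0.05],[0,0,0,0,0,-0.1,0.05],[0,0,0,0,0,-0.1,0.05],[0,0,0,0,0,-0.1,0.05]]' | python3 jog.py
python3 - <<'E'
from h import *
delta(np.r_[cw(-.0375,.003),.15],.093)
delta(np.r_[cw(-.1125,.003),.15],.093)
E
```

```text
clock: 4.7
eef_pos: [0.5158, 0.0589, 0.0491]
tool_rot: [-0.048, 0.999, 0.0, 0.003]
ft_force: [-1.1, -0.4, 7.7]
grip_width: 0.0542
grasp_force: 61.3
clock: 5.2
eef_pos: [0.5133, 0.0586, 0.1464]
tool_rot: [-0.047, 0.999, 0.0, 0.0]
ft_force: [-0.1, -0.0, -2.2]
grip_width: 0.0538
grasp_force: 63.1
row [-0.0, 0.001, 0.002, 0.062, -0.225, -0.004] eef [0.513 0.059 0.146] j [ 0.11  0.31 -0.07  1.19 -0.    0.02] t 5.2
row [-0.0, 0.001, 0.002, 0.137, -0.225, -0.004] eef [0.513 0.059 0.146] j [ 0.11  0.31 -0.07  1.19 -0.    0.02] t 5.2
```

```bash
echo '[[0,0,0,0.03,-0.05,0,0.05],[0,0,0,0.06,-0.1,0,0.05],[0,0,0,0.1,-0.16,0,0.05],[0,0,0,0.137,-0.225,0,0.05],[0,0,0,0.137,-0.225,0,0.05],[0,0,0,0.137,-0.225,0,0.05],[0,0,0,0.137,-0.225,0.04,0.05],[0,0,0,0.137,-0.225,0.07,0.05],[0,0,0,0.137,-0.225,0.07,0.05]]' | python3 jog.py
python3 - <<'E'
from h import *
delta(np.r_[cw(-.1125,.003),.036],.093)
cv2.imwrite("pics/w2.png",bot.camera("wrist")[:,:,::-1])
E
```

```text
clock: 6.32
eef_pos: [0.3958, -0.176, 0.0733]
tool_rot: [-0.048, 0.999, 0.002, -0.003]
ft_force: [-0.3, -0.5, -0.7]
grip_width: 0.0536
grasp_force: 63.5
row [0.004, -0.007, 0.004, -0.002, -0.003, 0.037] eef [ 0.396 -0.176  0.073] j [-0.42  0.23 -0.39  0.95  0.   -0.52] t 6.3
```

View pics/w2.png

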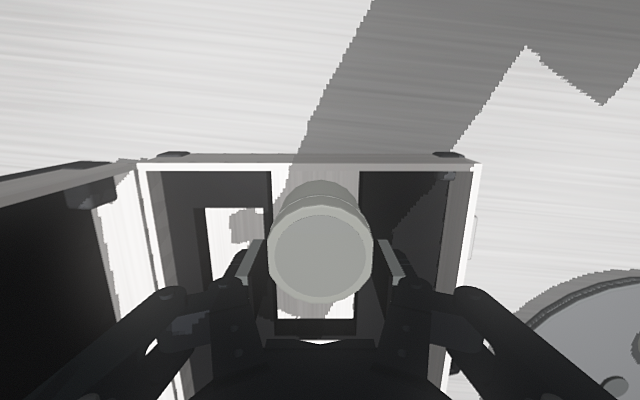

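The jar (lid at ~(320,258)) is centred across the pocket, which spans columns ~273–355. Lowering and releasing it.

```bash
echo '[[0,0,0,-0.002,-0.003,0.02,0.05],[0,0,0,-0.002,-0.003,0.036,0.05],[0,0,0,-0.002,-0.003,0.036,0.05]]' | python3 jog.py
echo '[[0,0,0,0,0,0,0.07],[0,0,0,0,0,0,0.07],[0,0,0,0,0,0,0.07],[0,0,0,0,0,-0.04,0.07],[0,0,0,0,0,-0.09,0.075],[0,0,0,0,0,-0.11,0.08],[0,0,0,0,0,-0.11,0.08]]' | python3 jog.py
python3 - <<'E'
from h import *
print(p2w("top",[(1,1)],.076)[0][:1])
im=bot.camera("top"); 
g=cv2.inRange(im,(150,150,140),(255,255,255)); print(proj("top",[[.5137,.0589,.076],[.4865,.1457,.076]]).round(0), im[proj("top",[[.4865,.1457,.076]]).round(0).astype(int)[0][::-1].tolist()[0],proj("top",[[.4865,.1457,.076]]).round(0).astype(int)[0][0]])
delta([.4865,.1457,.16],.093)
n,lab,st,ce=cv2.connectedComponentsWithStats(g)
for s,c in zip(st[1:],ce[1:]):
    if 180<s[4]<600: print(s,p2w("top",c,.076).round(4))
E
```

```text
clock: 6.75
eef_pos: [0.4008, -0.1807, 0.0403]
tool_rot: [-0.048, 0.999, 0.0, -0.0]
ft_force: [0.4, -0.2, -1.0]
grip_width: 0.0536
grasp_force: 63.5
clock: 7.62
eef_pos: [0.4021, -0.1819, 0.1519]
tool_rot: [-0.048, 0.999, -0.001, 0.002]
ft_force: [0.9, -0.5, -0.8]
grip_width: 0.0795
grasp_force: 0.0
[1.23750993]
[[310. 223.]
 [282. 232.]] [173 175 173]
row [-0.001, 0.002, 0.002, -0.116, 0.317, -0.01] eef [ 0.401 -0.181  0.15 ] j [-0.42  0.16 -0.26  1.15  0.   -0.52] t 7.7
[416 174  15  60 416] [[ 0.5668 -0.289   0.076 ]]
[368 180  21  21 357] [[ 0.6134 -0.1503  0.076 ]]
[292 185  18  17 240] [[0.6054 0.0888 0.076 ]]
[392 187  15  22 276] [[ 0.5884 -0.2155  0.076 ]]
[265 195  18  17 237] [[0.5753 0.1721 0.076 ]]
[370 203  21  21 344] [[ 0.5441 -0.1559  0.076 ]]
[274 224  18  17 243] [[0.486  0.1445 0.076 ]]
[430 257  25  19 237] [[ 0.3787 -0.3408  0.076 ]]
```

```bash
echo '[[0,0,0,-0.02,0.05,-0.02,0.08],[0,0,0,-0.04,0.11,-0.02,0.08],[0,0,0,-0.06,0.165,-0.02,0.08],[0,0,0,-0.08,0.22,-0.02,0.08],[0,0,0,-0.1,0.275,-0.02,0.08],[0,0,0,-0.116,0.317,0,0.08],[0,0,0,-0.116,0.317,0,0.08],[0,0,0,-0.116,0.317,0,0.08],[0,0,0,-0.116,0.317,0.02,0.08],[0,0,0,-0.116,0.317,0.02,0.08]]' | python3 jog.py
python3 - <<'E'
from h import *
delta([.4863,.1451,.047],.093)
E
```

```text
clock: 8.93
eef_pos: [0.4845, 0.1436, 0.1289]
tool_rot: [-0.046, 0.999, -0.001, -0.002]
ft_force: [-0.5, 0.6, -0.1]
grip_width: 0.0803
grasp_force: 0.0
row [-0.001, -0.003, 0.0, -0.002, 0.001, 0.082] eef [0.484 0.144 0.129] j [ 0.29  0.31 -0.13  1.14 -0.    0.2 ] t 8.9
```

```bash
echo '[[0,0,0,-0.002,0.001,0.04,0.08],[0,0,0,-0.002,0.001,0.08,0.08],[0,0,0,-0.002,0.001,0.082,0.08],[0,0,0,-0.002,0.001,0.082,0.08],[0,0,0,-0.002,0.001,0.082,0.05],[0,0,0,-0.002,0.001,0.082,0.05],[0,0,0,-0.002,0.001,0.082,0.05],[0,0,0,-0.002,0.001,0.082,0.05],[0,0,0,-0.002,0.001,0.082,0.05],[0,0,0,-0.002,0.001,0.082,0.05]]' | python3 jog.py
echo '[[0,0,0,0,0,-0.05,0.05],[0,0,0,0,0,-0.1,0.05],[0,0,0,0.01,-0.05,-0.1,0.05],[0,0,0,0.02,-0.11,-0.1,0.05],[0,0,0,0.03,-0.17,-0.1,0.05],[0,0,0,0.035,-0.23,-0.1,0.05],[0,0,0,0.043,-0.29,-0.1,0.05],[0,0,0,0.043,-0.314,-0.1,0.05],[0,0,0,0.043,-0.314,-0.1,0.05],[0,0,0,0.043,-0.314,-0.1,0.05]]' | python3 jog.py
echo '[[0,0,0,0,0,0.03,0.05],[0,0,0,0,0,0.05,0.05],[0,0,0,0,0,0.05,0.05],[0,0,0,0,0,0.05,0.05]]' | python3 jog.py
python3 - <<'E'
from h import *
delta(np.r_[cw(-.0375,.003),.036],.093)
E
```

```text
clock: 10.18
eef_pos: [0.4914, 0.1477, 0.0526]
tool_rot: [-0.047, 0.999, 0.001, 0.004]
ft_force: [-1.3, -0.1, 15.1]
grip_width: 0.0502
grasp_force: 7.7
clock: 11.42
eef_pos: [0.475, -0.1694, 0.1486]
tool_rot: [-0.048, 0.999, 0.0, 0.0]
ft_force: [-0.5, -0.3, -0.0]
grip_width: 0.0501
grasp_force: 0.0
clock: 11.92
eef_pos: [0.4756, -0.1693, 0.0989]
tool_rot: [-0.048, 0.999, -0.0, 0.001]
ft_force: [-0.3, -0.6, 0.7]
grip_width: 0.0502
grasp_force: 0.0
row [-0.0, 0.001, 0.004, 0.003, -0.002, 0.063] eef [ 0.476 -0.169  0.099] j [-0.34  0.33 -0.18  1.06  0.   -0.44] t 11.9
```

The grasp missed: width is 0.050 m with no force. Looking.

Run:
```python
from h import *
im=bot.camera("top")[:,:,::-1]
a=im[165:300,230:400]; cv2.imwrite("pics/t3.png",cv2.resize(a,None,fx=4,fy=4,interpolation=cv2.INTER_CUBIC))
im=bot.camera("top"); g=cv2.inRange(im,(150,150,140),(255,255,255))
n,lab,st,ce=cv2.connectedComponentsWithStats(g)
for s,c in zip(st[1:],ce[1:]):
    if 100<s[4]<600: print(s,p2w("top",c,.076).round(4))
```

```text
[416 174  11  32 203] [[ 0.6096 -0.2848  0.076 ]]
[368 180  21  21 345] [[ 0.6141 -0.1502  0.076 ]]
[292 185  18  17 236] [[0.605  0.0884 0.076 ]]
[392 187  15  19 227] [[ 0.594  -0.2154  0.076 ]]
[266 195  17  17 235] [[0.5759 0.1714 0.076 ]]
[417 221  22  13 154] [[ 0.4973 -0.3015  0.076 ]]
[274 224  18  17 241] [[0.4861 0.1455 0.076 ]]
```

View pics/t3.png

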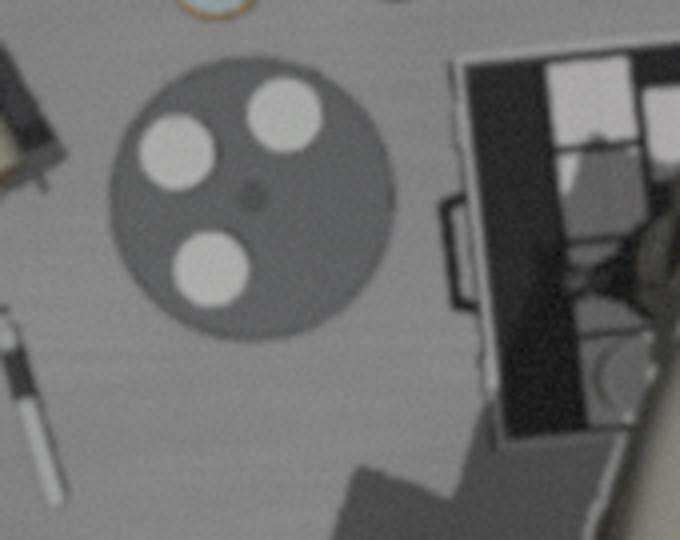

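The jar is still at (0.486,0.145), so the fingers slid off the lid top. I'll retry 10 mm lower.

```bash
echo '[[0,0,0,0,0,-0.05,0.08],[0,0,0,-0.02,0.06,-0.06,0.08],[0,0,0,-0.03,0.12,-0.06,0.08],[0,0,0,-0.04,0.18,-0.06,0.08],[0,0,0,-0.04,0.24,-0.06,0.08],[0,0,0,-0.04,0.3,-0.03,0.08],[0,0,0,-0.04,0.312,-0.03,0.08],[0,0,0,-0.04,0.312,-0.03,0.08],[0,0,0,-0.04,0.312,-0.03,0.08],[0,0,0,-0.04,0.312,-0.03,0.08]]' | python3 jog.py
python3 - <<'E'
from h import *
delta([.4863,.1452,.036],.093)
E
```

```text
clock: 13.28
eef_pos: [0.4858, 0.143, 0.1287]
tool_rot: [-0.046, 0.999, 0.0, 0.001]
ft_force: [0.6, -0.3, 0.0]
grip_width: 0.0799
grasp_force: 0.0
row [-0.0, 0.001, -0.0, -0.001, 0.002, 0.093] eef [0.486 0.143 0.129] j [ 0.29  0.3  -0.13  1.14 -0.    0.19] t 13.3
```

```bash
echo '[[0,0,0,-0.001,0.002,0.04,0.08],[0,0,0,-0.001,0.002,0.08,0.08],[0,0,0,-0.001,0.002,0.093,0.08],[0,0,0,-0.001,0.002,0.093,0.08],[0,0,0,-0.001,0.002,0.093,0.05],[0,0,0,-0.001,0.002,0.093,0.05],[0,0,0,-0.001,0.002,0.093,0.05],[0,0,0,-0.001,0.002,0.093,0.05],[0,0,0,-0.001,0.002,0.093,0.05]]' | python3 jog.py
echo '[[0,0,0,0,0,-0.05,0.05],[0,0,0,0,0,-0.1,0.05],[0,0,0,0,0,-0.1,0.05]]' | python3 jog.py
python3 - <<'E'
from h import *
delta(np.r_[cw(-.0375,.003),.135],.093)
E
```

```text
clock: 14.4
eef_pos: [0.4879, 0.1469, 0.0373]
tool_rot: [-0.048, 0.999, 0.0, 0.002]
ft_force: [0.2, -0.2, 6.1]
grip_width: 0.0559
grasp_force: 63.8
clock: 14.78
eef_pos: [0.4895, 0.1476, 0.1402]
tool_rot: [-0.048, 0.999, 0.001, 0.005]
ft_force: [0.5, 0.3, -1.4]
grip_width: 0.0557
grasp_force: 64.2
row [0.002, 0.011, 0.002, 0.047, -0.316, 0.004] eef [0.49  0.148 0.14 ] j [ 0.29  0.3  -0.11  1.15  0.    0.2 ] t 14.8
```

```bash
echo '[[0,0,0,0.01,-0.06,0,0.05],[0,0,0,0.02,-0.12,0,0.05],[0,0,0,0.03,-0.18,0,0.05],[0,0,0,0.035,-0.24,0,0.05],[0,0,0,0.044,-0.3,0,0.05],[0,0,0,0.044,-0.315,0,0.05],[0,0,0,0.044,-0.315,0.03,0.05],[0,0,0,0.044,-0.315,0.06,0.05],[0,0,0,0.044,-0.315,0.06,0.05],[0,0,0,0.044,-0.315,0.06,0.05]]' | python3 jog.py
python3 - <<'E'
from h import *
delta(np.r_[cw(-.0375,.003),.024],.093)
E
```

```text
clock: 16.02
eef_pos: [0.4725, -0.1709, 0.0756]
tool_rot: [-0.048, 0.999, -0.0, 0.0]
ft_force: [-0.0, -0.6, -0.8]
grip_width: 0.0563
grasp_force: 64.5
row [-0.0, 0.0, 0.003, -0.0, -0.001, 0.052] eef [ 0.472 -0.171  0.076] j [-0.35  0.35 -0.22  1.    0.   -0.44] t 16.0
```

```bash
echo '[[0,0,0,0,-0.001,0.03,0.05],[0,0,0,0,-0.001,0.05,0.05],[0,0,0,0,-0.001,0.052,0.05],[0,0,0,0,-0.001,0.052,0.07],[0,0,0,0,-0.001,0.052,0.07],[0,0,0,0,-0.001,0.052,0.07],[0,0,0,0,-0.001,0,0.075],[0,0,0,0,-0.001,-0.05,0.075],[0,0,0,0,-0.001,-0.06,0.08]]' | python3 jog.py
echo '[[0,0,0,-0.03,0.05,0,0.08],[0,0,0,-0.06,0.1,0,0.08],[0,0,0,-0.09,0.15,0,0.08],[0,0,0,-0.12,0.2,0,0.08],[0,0,0,-0.156,0.248,0,0.08],[0,0,0,-0.156,0.248,0,0.08],[0,0,0,-0.156,0.248,0,0.08],[0,0,0,-0.156,0.248,0,0.08]]' | python3 jog.py
python3 - <<'E'
from h import *
delta([.6054,.0887,.036],.093)
im=bot.camera("top"); g=cv2.inRange(im,(145,145,135),(255,255,255))
n,lab,st,ce=cv2.connectedComponentsWithStats(g)
for s,c in zip(st[1:],ce[1:]):
    if 100<s[4]<400: print(s,p2w("top",c,.076).round(4))
a=im[165:300,240:400,::-1]; cv2.imwrite("pics/t4.png",cv2.resize(a,None,fx=4,fy=4,interpolation=cv2.INTER_CUBIC))
E
```

```text
clock: 17.15
eef_pos: [0.4749, -0.1734, 0.1394]
tool_rot: [-0.048, 0.999, -0.002, 0.004]
ft_force: [-0.2, -1.2, 0.1]
grip_width: 0.08
grasp_force: 0.0
clock: 18.15
eef_pos: [0.6031, 0.0881, 0.1348]
tool_rot: [-0.047, 0.999, -0.0, -0.001]
ft_force: [-0.0, -0.8, -0.4]
grip_width: 0.0798
grasp_force: 0.0
row [-0.0, -0.001, 0.001, -0.003, 0.0, 0.099] eef [0.603 0.088 0.135] j [ 0.15  0.5   0.18  1.26 -0.    0.05] t 18.1
[368 180  21  21 361] [[ 0.6133 -0.1504  0.076 ]]
[392 187  15  22 279] [[ 0.5887 -0.2156  0.076 ]]
[265 194  18  18 241] [[0.576  0.1717 0.076 ]]
[370 203  21  21 374] [[ 0.5421 -0.1569  0.076 ]]
[378 226  17  20 267] [[ 0.4707 -0.173   0.076 ]]
[398 236  15  23 284] [[ 0.4361 -0.2298  0.076 ]]
[377 249  21  22 304] [[ 0.3959 -0.1772  0.076 ]]
[273 371  18  21 258] [[0.047  0.1485 0.076 ]]
[253 373  18  22 256] [[0.0376 0.2092 0.076 ]]
```

View pics/t4.png

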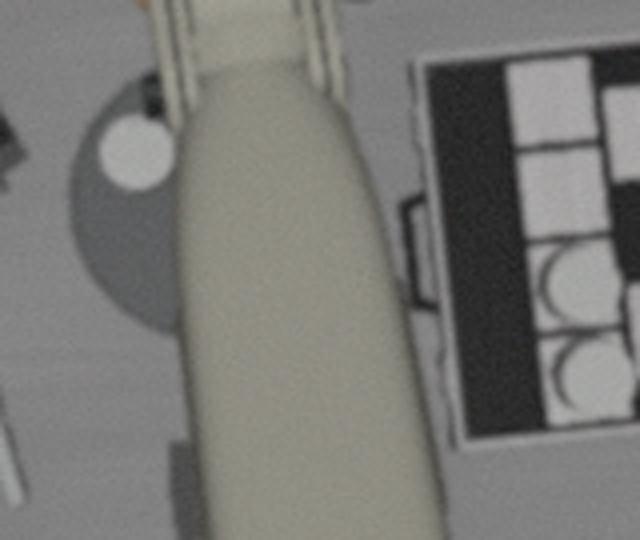

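Both jars are seated, at crop (585,285) and (597,377). Next jar.

```bash
python3 - <<'E'
from h import *
p=p2w("top",np.array([(585,285),(597,377)])/4+[239.6,164.6],.061)
print(R.from_euler('z',-CY).apply(p-np.r_[CASE,0]).round(4))
E
echo '[[0,0,0,-0.002,0,0.05,0.08],[0,0,0,-0.002,0,0.08,0.08],[0,0,0,-0.002,0,0.099,0.08],[0,0,0,-0.002,0,0.099,0.08],[0,0,0,-0.002,0,0.099,0.05],[0,0,0,-0.002,0,0.099,0.05],[0,0,0,-0.002,0,0.099,0.05],[0,0,0,-0.002,0,0.099,0.05],[0,0,0,-0.002,0,0.099,0.05]]' | python3 jog.py
echo '[[0,0,0,0,0,-0.05,0.05],[0,0,0,0,0,-0.1,0.05],[0,0,0,0,0,-0.1,0.05],[0,0,0,0,0,-0.1,0.05]]' | python3 jog.py
python3 - <<'E'
from h import *
delta(np.r_[cw(.0375,.003),.135],.093)
E
```

```text
[[-0.039   0.0003  0.061 ]
 [-0.1102 -0.0004  0.061 ]]
clock: 19.32
eef_pos: [0.6076, 0.0895, 0.0382]
tool_rot: [-0.048, 0.999, -0.0, 0.002]
ft_force: [0.6, -1.1, 6.6]
grip_width: 0.0559
grasp_force: 64.3
clock: 19.82
eef_pos: [0.6054, 0.0896, 0.1356]
tool_rot: [-0.048, 0.999, -0.0, -0.0]
ft_force: [-0.7, 0.6, -2.1]
grip_width: 0.0558
grasp_force: 64.1
row [-0.0, -0.001, 0.002, 0.082, -0.248, 0.001] eef [0.605 0.09  0.136] j [0.15 0.5  0.19 1.26 0.   0.05] t 19.8
```

```bash
echo '[[0,0,0,0.02,-0.06,0,0.05],[0,0,0,0.04,-0.12,0,0.05],[0,0,0,0.06,-0.18,0,0.05],[0,0,0,0.08,-0.23,0,0.05],[0,0,0,0.082,-0.247,0,0.05],[0,0,0,0.082,-0.247,0,0.05],[0,0,0,0.082,-0.247,0.03,0.05],[0,0,0,0.082,-0.247,0.06,0.05],[0,0,0,0.082,-0.247,0.06,0.05],[0,0,0,0.082,-0.247,0.06,0.05]]' | python3 jog.py
python3 - <<'E'
from h import *
delta(np.r_[cw(.0375,.003),.024],.093)
E
```

```text
clock: 21.08
eef_pos: [0.5485, -0.1629, 0.0766]
tool_rot: [-0.049, 0.999, 0.0, 0.0]
ft_force: [0.3, 0.2, -0.1]
grip_width: 0.0553
grasp_force: 64.2
row [0.0, 0.001, 0.004, 0.001, -0.002, 0.053] eef [ 0.548 -0.163  0.077] j [-0.29  0.47 -0.02  1.08  0.   -0.39] t 21.1
```

```bash
echo '[[0,0,0,0.001,-0.002,0.03,0.05],[0,0,0,0.001,-0.002,0.05,0.05],[0,0,0,0.001,-0.002,0.053,0.05],[0,0,0,0.001,-0.002,0.053,0.07],[0,0,0,0.001,-0.002,0.053,0.07],[0,0,0,0.001,-0.002,0.053,0.07],[0,0,0,0.001,-0.002,0,0.075],[0,0,0,0.001,-0.002,-0.05,0.075],[0,0,0,0.001,-0.002,-0.06,0.08]]' | python3 jog.py
echo '[[0,0,0,-0.01,0.06,0,0.08],[0,0,0,-0.02,0.12,0,0.08],[0,0,0,-0.03,0.18,0,0.08],[0,0,0,-0.04,0.24,0,0.08],[0,0,0,-0.06,0.3,0,0.08],[0,0,0,-0.06,0.333,0,0.08],[0,0,0,-0.06,0.333,0,0.08],[0,0,0,-0.06,0.333,0,0.08],[0,0,0,-0.06,0.333,0,0.08]]' | python3 jog.py
python3 - <<'E'
from h import *
delta([.576,.1718,.036],.093)
im=bot.camera("wrist"); cv2.imwrite("pics/w5.png",im[:,:,::-1])
E
```

```text
clock: 22.2
eef_pos: [0.5498, -0.1671, 0.1409]
tool_rot: [-0.048, 0.999, -0.002, 0.004]
ft_force: [0.5, -0.9, 0.0]
grip_width: 0.0799
grasp_force: 0.0
clock: 23.32
eef_pos: [0.5749, 0.1696, 0.1359]
tool_rot: [-0.047, 0.999, -0.0, -0.0]
ft_force: [0.1, -0.4, 0.1]
grip_width: 0.08
grasp_force: 0.0
row [-0.0, -0.0, 0.0, -0.001, 0.002, 0.1] eef [0.575 0.17  0.136] j [ 0.29  0.48  0.15  1.24 -0.    0.19] t 23.3
```

View pics/w5.png

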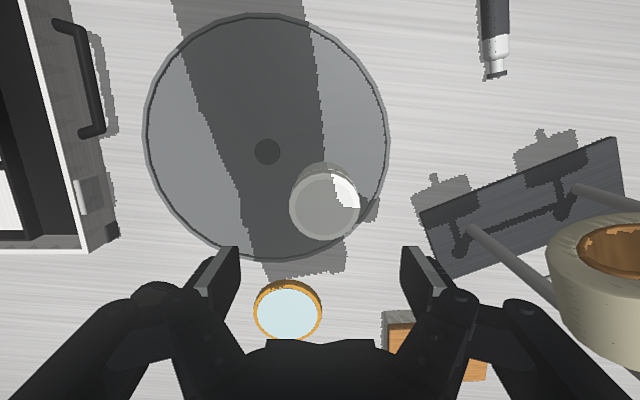

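The jar lid is at (324,201), centred as in the earlier grasps, and the roll is clear to the right. Grasping.

```bash
echo '[[0,0,0,-0.001,0.002,0.05,0.08],[0,0,0,-0.001,0.002,0.08,0.08],[0,0,0,-0.001,0.002,0.1,0.08],[0,0,0,-0.001,0.002,0.1,0.08],[0,0,0,-0.001,0.002,0.1,0.05],[0,0,0,-0.001,0.002,0.1,0.05],[0,0,0,-0.001,0.002,0.1,0.05],[0,0,0,-0.001,0.002,0.1,0.05],[0,0,0,-0.001,0.002,0.1,0.05]]' | python3 jog.py
echo '[[0,0,0,0,0,-0.05,0.05],[0,0,0,0,0,-0.1,0.05],[0,0,0,0,0,-0.1,0.05],[0,0,0,0,0,-0.1,0.05]]' | python3 jog.py
python3 - <<'E'
from h import *
delta(np.r_[cw(.1125,.003),.135],.093)
E
```

```text
clock: 24.5
eef_pos: [0.5774, 0.1733, 0.038]
tool_rot: [-0.047, 0.999, 0.0, 0.002]
ft_force: [-0.1, -1.0, 6.2]
grip_width: 0.0557
grasp_force: 64.3
clock: 25.0
eef_pos: [0.5752, 0.173, 0.1356]
tool_rot: [-0.048, 0.999, -0.0, -0.0]
ft_force: [-0.5, -0.7, -2.1]
grip_width: 0.0557
grasp_force: 64.1
row [-0.0, -0.001, 0.002, -0.015, -0.334, 0.001] eef [0.575 0.173 0.136] j [0.29 0.48 0.15 1.25 0.   0.2 ] t 25.0
```

```bash
echo '[[0,0,0,0,-0.06,0,0.05],[0,0,0,-0.01,-0.12,0,0.05],[0,0,0,-0.015,-0.18,0,0.05],[0,0,0,-0.015,-0.24,0,0.05],[0,0,0,-0.015,-0.3,0,0.05],[0,0,0,-0.015,-0.333,0,0.05],[0,0,0,-0.015,-0.333,0.03,0.05],[0,0,0,-0.015,-0.333,0.06,0.05],[0,0,0,-0.015,-0.333,0.06,0.05],[0,0,0,-0.015,-0.333,0.06,0.05]]' | python3 jog.py
python3 - <<'E'
from h import *
delta(np.r_[cw(.1125,.003),.024],.093)
E
```

```text
clock: 26.25
eef_pos: [0.6221, -0.1567, 0.0757]
tool_rot: [-0.048, 0.999, 0.0, -0.001]
ft_force: [1.2, -0.1, -0.2]
grip_width: 0.0556
grasp_force: 64.3
row [0.0, -0.001, 0.003, -0.0, -0.001, 0.052] eef [ 0.622 -0.157  0.076] j [-0.25  0.6   0.2   1.17  0.   -0.34] t 26.2
```

```bash
echo '[[0,0,0,0,-0.001,0.03,0.05],[0,0,0,0,-0.001,0.05,0.05],[0,0,0,0,-0.001,0.052,0.05],[0,0,0,0,-0.001,0.052,0.07],[0,0,0,0,-0.001,0.052,0.07],[0,0,0,0,-0.001,0.052,0.07],[0,0,0,0,-0.001,0,0.075],[0,0,0,0,-0.001,-0.05,0.075],[0,0,0,0,-0.001,-0.06,0.06]]' | python3 jog.py
echo '[[0,0,0,0.05,0.06,-0.06,0.06],[0,0,0,0.1,0.12,-0.06,0.06],[0,0,0,0.15,0.18,-0.06,0.06],[0,0,0,0.15,0.22,-0.06,0.06],[0,0,0,0.15,0.22,-0.06,0.06],[0,0,0,0.15,0.22,-0.06,0.06]]' | python3 jog.py
python3 - <<'E'
from h import *
im=bot.camera("top")[:,:,::-1]
a=im[165:300,170:290]; b=im[165:300,345:455]
cv2.imwrite("pics/t6.png",cv2.resize(np.hstack([a,b]),None,fx=3.4,fy=3.4,interpolation=cv2.INTER_CUBIC))
im=bot.camera("wrist"); cv2.imwrite("pics/w6.png",im[:,:,::-1])
delta([.379,.292,.12],.302)
E
```

```text
clock: 27.38
eef_pos: [0.6254, -0.1587, 0.1416]
tool_rot: [-0.048, 0.999, -0.001, 0.005]
ft_force: [0.2, -0.9, 0.4]
grip_width: 0.0604
grasp_force: 0.0
clock: 28.12
eef_pos: [0.4508, 0.0483, 0.1961]
tool_rot: [-0.05, 0.999, 0.0, -0.0]
ft_force: [-0.9, -0.8, 0.5]
grip_width: 0.0598
grasp_force: 0.0
row [-0.0, 0.0, -0.206, 0.05, 0.251, 0.076] eef [0.452 0.047 0.196] j [ 0.1   0.16 -0.14  1.27 -0.    0.01] t 28.2
```

View pics/t6.png

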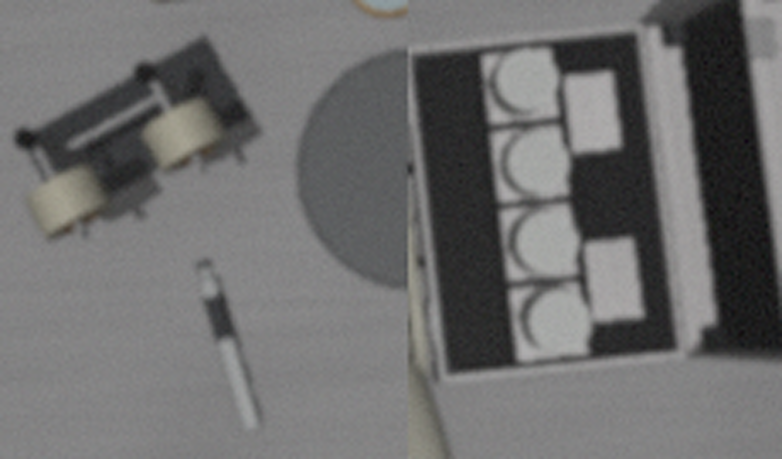

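All four jars are in their pockets, and the wand is unmoved, from (205,265) to (253,427) in the crop. Fetching the wand.

```bash
echo '[[0,0,-0.1,0.01,0.06,0.02,0.05],[0,0,-0.206,0.02,0.12,0.04,0.05],[0,0,-0.206,0.04,0.18,0.07,0.05],[0,0,-0.206,0.05,0.23,0.076,0.05],[0,0,-0.206,0.05,0.251,0.076,0.05],[0,0,-0.206,0.05,0.251,0.076,0.05],[0,0,-0.206,0.05,0.251,0.076,0.05],[0,0,-0.206,0.05,0.251,0.076,0.05]]' | python3 jog.py
python3 - <<'E'
from h import *
delta([.379,.292,.004],.302)
im=bot.camera("wrist"); cv2.imwrite("pics/w7.png",im[:,:,::-1])
E
```

```text
clock: 29.22
eef_pos: [0.3792, 0.2906, 0.12]
tool_rot: [-0.149, 0.989, -0.0, -0.0]
ft_force: [-0.9, 0.0, 0.8]
grip_width: 0.0501
grasp_force: 0.0
row [-0.0, -0.0, -0.003, -0.0, 0.001, 0.116] eef [0.379 0.291 0.12 ] j [ 0.65  0.26 -0.22  1.09 -0.    0.36] t 29.2
```

View pics/w7.png

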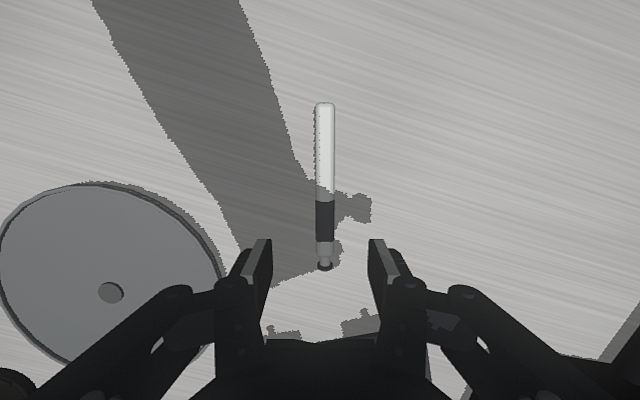

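The wand is aligned with the fingers (column ~324, rows 103–265). Grasping.

```bash
echo '[[0,0,0,0,0.001,0.05,0.05],[0,0,0,0,0.001,0.1,0.05],[0,0,0,0,0.001,0.116,0.05],[0,0,0,0,0.001,0.116,0.05],[0,0,0,0,0.001,0.116,0.01],[0,0,0,0,0.001,0.116,0.01],[0,0,0,0,0.001,0.116,0.01],[0,0,0,0,0.001,0.116,0.01],[0,0,0,0,0.001,0.116,0.01]]' | python3 jog.py
echo '[[0,0,0,0,0,-0.05,0.01],[0,0,0,0,0,-0.1,0.01],[0,0,0,0,0,-0.13,0.01],[0,0,0,0,0,-0.13,0.01],[0,0,0,0,0,-0.13,0.01]]' | python3 jog.py
python3 - <<'E'
from h import *
delta(np.r_[cw(0,.075),.13],.093)
E
```

```text
clock: 30.4
eef_pos: [0.3783, 0.293, 0.0042]
tool_rot: [-0.15, 0.989, 0.0, 0.0]
ft_force: [-0.1, -0.6, -0.0]
grip_width: 0.0096
grasp_force: 0.0
clock: 31.02
eef_pos: [0.3777, 0.2924, 0.1332]
tool_rot: [-0.15, 0.989, -0.0, -0.001]
ft_force: [-0.4, -1.0, -0.0]
grip_width: 0.0099
grasp_force: 0.0
row [-0.001, -0.001, 0.208, -0.005, -0.409, 0.003] eef [0.378 0.292 0.133] j [ 0.66  0.25 -0.19  1.13  0.    0.36] t 31.0
```

Run:
```python
from h import *
im=bot.camera("wrist"); cv2.imwrite("pics/w8.png",im[:,:,::-1])
```

```text
(no output)
```

View pics/w8.png

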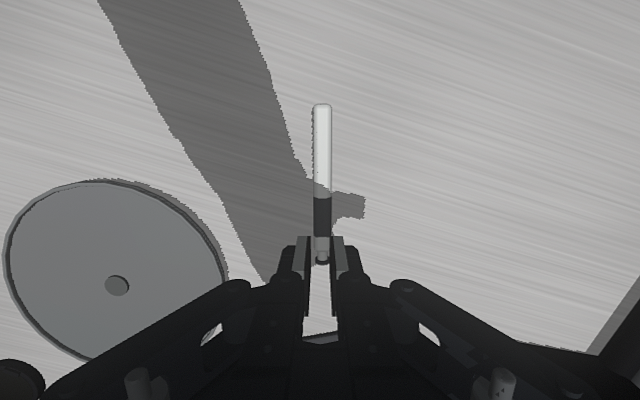

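Run:
```python
from h import *
o=bot.get_obs(); T=R.from_quat(o["tool_rot"])
print("wand ends",p2w("wrist",[(322,103),(322,248),(322,265)],.012).round(4))
print("tcp",o["eef_pos"], proj("wrist",[o["eef_pos"],np.r_[o["eef_pos"][:2],.01]]).round(0))
print(T.as_matrix().round(3))
print(proj("top",[[.379,.292,.018],[.31,.2706,.018],[.45,.3144,.018]]).round(1))
c=bot.calibration("wrist"); print(-c["R"].T@c["t"])
```

```text
wand ends [[0.3016 0.2704 0.012 ]
 [0.4414 0.3141 0.012 ]
 [0.4607 0.3201 0.012 ]]
tcp [0.37734498 0.29215573 0.13267786] [[320. 238.]
 [320. 186.]]
[[-0.955 -0.297 -0.002]
 [-0.297  0.955 -0.002]
 [ 0.002 -0.001 -1.   ]]
[[236.9 267.1]
 [243.6 289.1]
 [230.  244.6]]
[0.30536268 0.26970765 0.29605335]
```

The wand is still under the TCP, at ~(0.375,0.292), so the fingers closed over its top. The pads evidently sit higher than I assumed. I'll go deeper, watching the force.

```bash
echo '[[0,0,0,0.002,0,0.05,0.035],[0,0,0,0.002,0,0.1,0.035],[0,0,0,0.002,0,0.124,0.035],[0,0,0,0.002,0,0.129,0.035],[0,0,0,0.002,0,0.129,0.035]]' | python3 jog.py
echo '[[0,0,0,0,0,0.004,0.035],[0,0,0,0,0,0.004,0.035]]' | python3 jog.py
echo '[[0,0,0,0,0,0.004,0.035],[0,0,0,0,0,0.004,0.035]]' | python3 jog.py
```

```text
clock: 31.7
eef_pos: [0.3761, 0.292, 0.0046]
tool_rot: [-0.15, 0.989, -0.0, -0.001]
ft_force: [0.1, 0.3, -0.1]
grip_width: 0.0349
grasp_force: 0.0
clock: 31.95
eef_pos: [0.3769, 0.2926, 0.0017]
tool_rot: [-0.15, 0.989, 0.0, 0.001]
ft_force: [-0.4, 0.3, 0.2]
grip_width: 0.035
grasp_force: 0.0
clock: 32.2
eef_pos: [0.3763, 0.2922, -0.003]
tool_rot: [-0.15, 0.989, -0.0, -0.0]
ft_force: [-0.6, 0.6, -0.7]
grip_width: 0.035
grasp_force: 0.0
```

```bash
echo '[[0,0,0,0,0,0.004,0.035],[0,0,0,0,0,0.004,0.035]]' | python3 jog.py
echo '[[0,0,0,0,0,0,0.015],[0,0,0,0,0,0,0.012],[0,0,0,0,0,0,0.012],[0,0,0,0,0,0,0.012]]' | python3 jog.py
```

```text
clock: 32.45
eef_pos: [0.3761, 0.292, -0.0073]
tool_rot: [-0.15, 0.989, -0.0, -0.0]
ft_force: [-1.0, 0.7, 0.1]
grip_width: 0.0349
grasp_force: 0.0
clock: 32.95
eef_pos: [0.3764, 0.2923, -0.0068]
tool_rot: [-0.15, 0.989, 0.0, 0.0]
ft_force: [-1.9, -0.8, 3.6]
grip_width: 0.0155
grasp_force: 58.9
```

```bash
echo '[[0,0,0,0,0,-0.05,0.012],[0,0,0,0,0,-0.1,0.012],[0,0,0,0,0,-0.14,0.012],[0,0,0,0,0,-0.14,0.012],[0,0,0,0,0,-0.14,0.012]]' | python3 jog.py
python3 - <<'E'
from h import *
delta(np.r_[cw(0,.075),.13],.093)
E
```

```text
clock: 33.58
eef_pos: [0.3758, 0.2918, 0.1321]
tool_rot: [-0.15, 0.989, -0.0, -0.001]
ft_force: [-0.3, 0.2, -0.5]
grip_width: 0.0155
grasp_force: 59.0
row [-0.001, -0.001, 0.208, -0.007, -0.409, 0.002] eef [0.376 0.292 0.132] j [ 0.66  0.25 -0.2   1.13 -0.    0.36] t 33.6
```

```bash
echo '[[0,0,0.05,0,-0.06,0,0.012],[0,0,0.1,0,-0.12,0,0.012],[0,0,0.15,0,-0.18,0,0.012],[0,0,0.208,0,-0.24,0,0.012],[0,0,0.208,-0.007,-0.3,0,0.012],[0,0,0.208,-0.007,-0.36,0,0.012],[0,0,0.208,-0.007,-0.409,0,0.012],[0,0,0.208,-0.007,-0.409,0,0.012],[0,0,0.208,-0.007,-0.409,0.05,0.012],[0,0,0.208,-0.007,-0.409,0.05,0.012]]' | python3 jog.py
python3 - <<'E'
from h import *
delta(np.r_[cw(0,.075),.008],.093)
E
```

```text
clock: 34.83
eef_pos: [0.499, -0.0946, 0.0782]
tool_rot: [-0.047, 0.999, 0.002, -0.006]
ft_force: [-0.3, 0.3, -2.0]
grip_width: 0.0151
grasp_force: 59.1
row [0.004, -0.012, 0.001, -0.005, -0.003, 0.07] eef [ 0.499 -0.095  0.078] j [-0.19  0.36 -0.19  1.03  0.   -0.28] t 34.8
```

```bash
echo '[[0,0,0,0,-0.001,0,0.012],[0,0,0,0,-0.001,0.03,0.012],[0,0,0,0,-0.001,0.06,0.012],[0,0,0,0,-0.001,0.072,0.012],[0,0,0,0,-0.001,0.072,0.012],[0,0,0,0,-0.001,0.072,0.012]]' | python3 jog.py
python3 - <<'E'
from h import *
delta(np.r_[cw(0,.075),.008],.093)
E
```

```text
clock: 35.58
eef_pos: [0.5059, -0.0974, 0.0125]
tool_rot: [-0.047, 0.999, -0.0, 0.001]
ft_force: [-0.1, -0.3, -0.6]
grip_width: 0.0156
grasp_force: 59.1
row [-0.001, 0.003, 0.0, 0.002, 0.001, 0.005] eef [ 0.506 -0.097  0.013] j [-0.19  0.44 -0.27  0.86  0.   -0.28] t 35.6
```

```bash
echo '[[0,0,0,0.001,0,0.004,0.012],[0,0,0,0.001,0,0.005,0.012],[0,0,0,0.001,0,0.005,0.032],[0,0,0,0.001,0,0.005,0.032],[0,0,0,0.001,0,0.005,0.032],[0,0,0,0.001,0,-0.05,0.032],[0,0,0,0.001,0,-0.1,0.032],[0,0,0,0.001,0,-0.16,0.06]]' | python3 jog.py
echo '[[0,0,0,0,0,-0.06,0.085],[0,0,-0.1,0,0.05,-0.1,0.085],[0,0,-0.2,-0.02,0.1,-0.12,0.085],[0,0,-0.3,-0.04,0.16,-0.12,0.085],[0,0,-0.412,-0.06,0.22,-0.12,0.085],[0,0,-0.412,-0.08,0.28,-0.12,0.085],[0,0,-0.412,-0.09,0.34,-0.12,0.085],[0,0,-0.412,-0.092,0.396,-0.12,0.085],[0,0,-0.412,-0.092,0.396,-0.12,0.085],[0,0,-0.412,-0.092,0.396,-0.12,0.085]]' | python3 jog.py
echo '[[0,0,0,0,0,0,0.085],[0,0,0,0,0,0,0.085],[0,0,0,0,0,0,0.085]]' | python3 jog.py
python3 - <<'E'
from h import *
delta([.559,.307,.29],.505)
im=bot.camera("wrist"); cv2.imwrite("pics/w9.png",im[:,:,::-1])
im=bot.camera("top"); 
g=cv2.inRange(cv2.cvtColor(im[225:300,340:420],cv2.COLOR_RGB2GRAY),110,255); print(im[200:300,345:362].mean(2).max(0).round())
np.save("wr.npy",bot.camera("wrist"))
E
```

```text
clock: 36.58
eef_pos: [0.5027, -0.0972, 0.172]
tool_rot: [-0.047, 0.999, 0.0, -0.001]
ft_force: [2.0, 0.5, 0.4]
grip_width: 0.0489
grasp_force: 0.0
clock: 37.83
eef_pos: [0.558, 0.3055, 0.2906]
tool_rot: [-0.25, 0.968, -0.0, -0.0]
ft_force: [0.0, -0.5, -0.4]
grip_width: 0.0851
grasp_force: 0.0
clock: 38.2
eef_pos: [0.5585, 0.3045, 0.2915]
tool_rot: [-0.249, 0.968, 0.0, 0.0]
ft_force: [-0.8, -0.1, -0.7]
grip_width: 0.0854
grasp_force: 0.0
row [0.0, 0.001, -0.001, -0.002, 0.002, 0.001] eef [0.559 0.304 0.291] j [ 0.5   0.53  0.63  1.68  0.   -0.  ] t 38.2
[138. 139. 138. 135. 136. 134. 136. 147. 151. 137. 139. 144. 149. 149.
 150. 159. 158.]
```

View pics/w9.png

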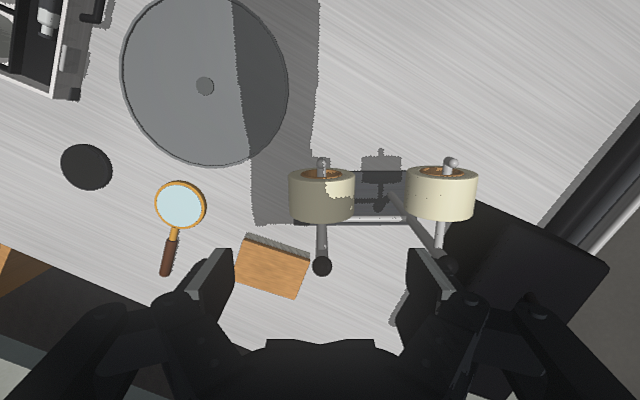

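In the wrist view, roll1 spans cols 288–355, with its back top edge at (321,222) and its post ball at (321,266). Roll2 spans cols 407–478, with its back edge at (442,220). The wand is visible in the trough at upper left.

Run:
```python
from h import *
sx=np.array([np.cos(.505),np.sin(.505),0])
b=p2w("wrist",[(321,222),(442,220)],.219); print("back",b.round(4)); c=b-.019*sx; print("centre",c.round(4))
for q in c:
    q=np.r_[q[:2],.188]; sy=np.array([-sx[1],sx[0],0])
    pts=[q+.031*sy,q-.031*sy,q-.019*sx+[0,0,.031],q-.019*sx-[0,0,.031],q+.019*sx+[0,0,.031],q-.019*sx]
    print(proj("wrist",pts).round(0).tolist())
print(p2w("wrist",[(321,266),(446,262)],.2).round(4))
w=p2w("wrist",[(45,18)],.025); print(w, R.from_euler('z',-CY).apply(w-np.r_[CASE,0]))
for q in c: delta(np.r_[q[:2],.188-.0187-.01],.505)
```

```text
back [[0.5744 0.3151 0.219 ]
 [0.523  0.4046 0.219 ]]
centre [[0.5578 0.3059 0.219 ]
 [0.5064 0.3955 0.219 ]]
[[354.0, 191.0], [288.0, 191.0], [321.0, 179.0], [321.0, 164.0], [321.0, 222.0], [321.0, 171.0]]
[[464.0, 189.0], [398.0, 189.0], [448.0, 177.0], [422.0, 163.0], [442.0, 220.0], [434.0, 169.0]]
[[0.6212 0.3411 0.2   ]
 [0.5592 0.4446 0.2   ]]
[[ 0.56746698 -0.09222874  0.025     ]] [[0.06405455 0.0733397  0.025     ]]
row [0.0, 0.0, -0.0, 0.0, 0.001, 0.132] eef [0.558 0.305 0.291] j [ 0.5   0.53  0.63  1.68  0.   -0.  ] t 38.4
row [0.0, 0.0, -0.0, 0.002, 0.104, 0.132] eef [0.558 0.305 0.291] j [ 0.5   0.53  0.63  1.68  0.   -0.  ] t 38.4
```

```bash
echo '[[0,0,0,0,0.001,0.04,0.085],[0,0,0,0,0.001,0.08,0.085],[0,0,0,0,0.001,0.11,0.085],[0,0,0,0,0.001,0.129,0.085],[0,0,0,0,0.001,0.129,0.085],[0,0,0,0,0.001,0.129,0.085]]' | python3 jog.py
echo '[[0,0,0,0,0,0,0.06],[0,0,0,0,0,0,0.05],[0,0,0,0,0,0,0.05],[0,0,0,0,0,0,0.05],[0,0,0,0,0,0,0.05]]' | python3 jog.py
echo '[[0,0,0,0,0,-0.008,0.05],[0,0,0,0,0,-0.016,0.05],[0,0,0,0,0,-0.016,0.05],[0,0,0,0,0,-0.016,0.05]]' | python3 jog.py
```

```text
clock: 39.1
eef_pos: [0.5583, 0.3066, 0.1631]
tool_rot: [-0.25, 0.968, 0.0, 0.001]
ft_force: [-0.4, 0.0, -0.3]
grip_width: 0.0849
grasp_force: 0.0
clock: 39.72
eef_pos: [0.5587, 0.307, 0.1643]
tool_rot: [-0.25, 0.968, 0.001, 0.002]
ft_force: [0.0, -0.1, 5.9]
grip_width: 0.0588
grasp_force: 61.7
clock: 40.22
eef_pos: [0.5577, 0.3063, 0.1778]
tool_rot: [-0.25, 0.968, -0.0, -0.0]
ft_force: [-0.7, -0.5, -0.9]
grip_width: 0.0586
grasp_force: 61.1
```

```bash
echo '[[0,0,0,0.01,0,-0.001,0.05],[0,0,0,0.02,0,-0.001,0.05],[0,0,0,0.03,0,-0.001,0.05],[0,0,0,0.04,0,-0.001,0.05]]' | python3 jog.py
echo '[[0,0,0,0.015,0,0,0.05],[0,0,0,0.03,0,0,0.05],[0,0,0,0.045,0,0,0.05],[0,0,0,0.055,0,0,0.05],[0,0,0,0.055,0,0,0.05]]' | python3 jog.py
```

```text
clock: 40.72
eef_pos: [0.5219, 0.2866, 0.1791]
tool_rot: [-0.25, 0.968, 0.0, 0.0]
ft_force: [-0.3, 0.7, -1.1]
grip_width: 0.0586
grasp_force: 61.1
clock: 41.35
eef_pos: [0.4741, 0.2601, 0.1794]
tool_rot: [-0.25, 0.968, 0.0, 0.0]
ft_force: [0.1, 0.7, -0.5]
grip_width: 0.0591
grasp_force: 61.1
```

Run:
```python
from h import *
def lp(x,y,z,phi):
    c,s=np.cos(phi),np.sin(phi); p=np.array([x,-.113+y*c-z*s,.045+y*s+z*c])
    return R.from_euler('z',CY).apply(p)+np.r_[CASE,0]
for phi in (1.62,1.68,1.74,1.8):
    q=proj("top",[lp(-.155,.226,0,phi),lp(-.155,.226,.04,phi)]); print(phi,((q+.4-[335,170])*5).round(0).tolist())
delta(np.r_[cw(.08,-.062),.18],1.664,False)
```

```text
1.62 [[587.0, 513.0], [661.0, 505.0]]
1.68 [[612.0, 510.0], [683.0, 502.0]]
1.74 [[636.0, 507.0], [705.0, 499.0]]
1.8 [[659.0, 505.0], [725.0, 496.0]]
row [0.0, 0.0, 1.983, 0.128, -0.484, -0.001] eef [0.474 0.26  0.179] j [ 0.5   0.34  0.05  1.29  0.   -0.  ] t 41.4
```

The lid angle is ≈1.685. Carrying roll1 to the far pocket.

```bash
echo '[[0,0,0.15,0.02,-0.05,-0.03,0.05],[0,0,0.3,0.04,-0.1,-0.03,0.05],[0,0,0.45,0.06,-0.15,-0.03,0.05],[0,0,0.6,0.08,-0.2,-0.03,0.05],[0,0,0.8,0.1,-0.25,-0.03,0.05],[0,0,1,0.12,-0.3,-0.03,0.05],[0,0,1.15,0.128,-0.35,-0.03,0.05],[0,0,1.3,0.128,-0.4,-0.03,0.05],[0,0,1.45,0.128,-0.45,-0.03,0.05]]' | python3 jog.py
echo '[[0,0,0,0,0,0,0.05],[0,0,0,0,0,0,0.05]]' | python3 jog.py
python3 - <<'E'
from h import *
delta(np.r_[cw(.08,-.062),.18],1.664,False)
E
```

```text
clock: 42.48
eef_pos: [0.5815, -0.1972, 0.2091]
tool_rot: [0.457, 0.889, 0.0, 0.001]
ft_force: [0.8, -0.1, -1.0]
grip_width: 0.0588
grasp_force: 61.4
clock: 42.72
eef_pos: [0.5803, -0.1952, 0.2084]
tool_rot: [0.455, 0.891, 0.0, -0.001]
ft_force: [-0.0, 0.7, -1.8]
grip_width: 0.0584
grasp_force: 61.4
row [-0.001, -0.001, 0.533, -0.034, -0.005, 0.028] eef [ 0.58  -0.195  0.208] j [-0.32  0.47  0.33  1.43  0.    0.62] t 42.7
```

```bash
echo '[[0,0,0.18,-0.01,-0.002,0,0.05],[0,0,0.36,-0.02,-0.005,0,0.05],[0,0,0.533,-0.034,-0.005,0,0.05],[0,0,0.533,-0.034,-0.005,0.03,0.05],[0,0,0.533,-0.034,-0.005,0.06,0.05],[0,0,0.533,-0.034,-0.005,0.1,0.05],[0,0,0.533,-0.034,-0.005,0.13,0.05],[0,0,0.533,-0.034,-0.005,0.13,0.05],[0,0,0.533,-0.034,-0.005,0.13,0.05]]' | python3 jog.py
python3 - <<'E'
from h import *
delta(np.r_[cw(.08,-.062),.016],1.664,False)
E
```

```text
clock: 43.85
eef_pos: [0.5972, -0.2253, 0.0808]
tool_rot: [0.673, 0.74, 0.0, 0.001]
ft_force: [-0.2, -0.3, -0.2]
grip_width: 0.0586
grasp_force: 61.4
row [0.002, 0.001, 0.001, -0.0, -0.001, 0.065] eef [ 0.597 -0.225  0.081] j [-0.36  0.59  0.19  1.17  0.    1.12] t 43.9
```

```bash
echo '[[0,0,0,0,-0.001,0.03,0.05],[0,0,0,0,-0.001,0.045,0.05],[0,0,0,0,-0.001,0.055,0.05],[0,0,0,0,-0.001,0.055,0.05]]' | python3 jog.py
echo '[[0,0,0,0,0,0.005,0.05],[0,0,0,0,0,0.009,0.05],[0,0,0,0,0,0.009,0.05]]' | python3 jog.py
```

```text
clock: 44.35
eef_pos: [0.5951, -0.2258, 0.0238]
tool_rot: [0.673, 0.739, -0.0, -0.0]
ft_force: [0.6, -0.0, -2.1]
grip_width: 0.0589
grasp_force: 61.4
clock: 44.72
eef_pos: [0.5951, -0.2259, 0.0148]
tool_rot: [0.673, 0.739, -0.0, -0.0]
ft_force: [0.0, -0.3, -0.1]
grip_width: 0.0587
grasp_force: 61.4
```

```bash
echo '[[0,0,0,0,0,0.003,0.05],[0,0,0,0,0,0.005,0.05],[0,0,0,0,0,0.005,0.05]]' | python3 jog.py
echo '[[0,0,0,0,0,0,0.07],[0,0,0,0,0,0,0.075],[0,0,0,0,0,0,0.08],[0,0,0,0,0,-0.03,0.08],[0,0,0,0,0,-0.08,0.08],[0,0,0,0,0,-0.13,0.085],[0,0,0,0,0,-0.19,0.085],[0,0,0,0,0,-0.19,0.085]]' | python3 jog.py
python3 - <<'E'
from h import *
delta(np.r_[.5032,.4014,.29],.505+np.pi,False)
np.save("r1.npy",bot.camera("wrist")); cv2.imwrite("pics/r1.png",bot.camera("wrist")[:,:,::-1])
q=np.r_[cw(.08,-.062),.036]; sy=np.r_[cw(0,1)-CASE,0]; sx=np.r_[cw(1,0)-CASE,0]
print(proj("wrist",[q+a*.031*sx+b*.019*sy for a in(-1,1) for b in(-1,1)]+[q+[0,0,.031]+b*.019*sy for b in (-1,1)]).round(0).tolist())
E
```

```text
clock: 45.1
eef_pos: [0.5956, -0.226, 0.0117]
tool_rot: [0.673, 0.739, 0.0, 0.001]
ft_force: [-1.7, 0.4, 6.8]
grip_width: 0.0587
grasp_force: 63.3
clock: 46.1
eef_pos: [0.5986, -0.2272, 0.2068]
tool_rot: [0.673, 0.739, 0.002, 0.006]
ft_force: [1.5, -0.6, -0.2]
grip_width: 0.0849
grasp_force: 0.0
row [0.002, 0.015, -1.983, 0.634, -0.036, -0.087] eef [ 0.599 -0.227  0.207] j [-0.36  0.52  0.41  1.44 -0.    1.12] t 46.1
[[294.0, 190.0], [293.0, 157.0], [348.0, 190.0], [349.0, 157.0], [321.0, 198.0], [321.0, 162.0]]
```

```bash
python3 - <<'E'
from h import *
im=np.load("r1.npy").astype(int); m=((im[...,0]-im[...,2]>18)&(im[...,0]>90)).astype(np.uint8)
n,l,s,c=cv2.connectedComponentsWithStats(m)
for a,b in zip(s[1:],c[1:]):
    if a[4]>150: print(a,b.round(0))
E
echo '[[0,0,-0.15,0.05,0,-0.05,0.085],[0,0,-0.3,0.1,0,-0.09,0.085],[0,0,-0.5,0.15,-0.01,-0.09,0.085],[0,0,-0.65,0.2,-0.02,-0.09,0.085],[0,0,-0.8,0.25,-0.03,-0.09,0.085],[0,0,-1,0.31,-0.036,-0.09,0.085],[0,0,-1.15,0.37,-0.036,-0.09,0.085],[0,0,-1.3,0.43,-0.036,-0.09,0.085],[0,0,-1.5,0.49,-0.036,-0.09,0.085],[0,0,-1.6,0.53,-0.036,-0.09,0.085]]' | python3 jog.py
echo '[[0,0,0,0,0,0,0.085],[0,0,0,0,0,0,0.085]]' | python3 jog.py
python3 - <<'E'
from h import *
delta(np.r_[.5032,.4014,.29],.505+np.pi,False)
E
```

```text
[299 154  34   7 196] [315. 157.]
[ 292  161   48   36 1423] [315. 178.]
[ 545  205   95  153 7649] [596. 277.]
clock: 47.45
eef_pos: [0.5086, 0.3007, 0.287]
tool_rot: [-0.064, 0.998, -0.001, -0.002]
ft_force: [0.5, -1.6, 0.5]
grip_width: 0.0852
grasp_force: 0.0
clock: 47.7
eef_pos: [0.5096, 0.2978, 0.288]
tool_rot: [-0.061, 0.998, -0.001, -0.002]
ft_force: [-0.4, -0.2, -0.5]
grip_width: 0.0851
grasp_force: 0.0
row [-0.001, -0.004, -0.383, -0.006, 0.104, -0.002] eef [0.51  0.298 0.288] j [ 0.53  0.42  0.46  1.61 -0.    0.41] t 47.7
```

Roll1's mask matches the seated prediction (rows 154–197, cols from 292). On to roll2.

```bash
echo '[[0,0,-0.18,0,0.05,0,0.085],[0,0,-0.36,-0.006,0.1,0,0.085],[0,0,-0.383,-0.006,0.104,0,0.085],[0,0,-0.383,-0.006,0.104,0,0.085],[0,0,-0.383,-0.006,0.104,0,0.085],[0,0,-0.383,-0.006,0.104,0,0.085]]' | python3 jog.py
python3 - <<'E'
from h import *
delta(np.r_[.5032,.4014,.1625],.505+np.pi,False)
im=bot.camera("wrist").astype(int); m=((im[...,0]-im[...,2]>18)&(im[...,0]>90)).astype(np.uint8)
n,l,s,c=cv2.connectedComponentsWithStats(m)
for a,b in zip(s[1:],c[1:]):
    if a[4]>150: print(a,b.round(0))
q=np.r_[.5032,.4014,.188]; sx=np.array([np.cos(.505),np.sin(.505),0]); sy=np.array([-sx[1],sx[0],0])
print(proj("wrist",[q+.031*sy,q-.031*sy,q-.019*sx-[0,0,.031],q+.019*sx+[0,0,.031]]).round(0).tolist())
E
```

```text
clock: 48.45
eef_pos: [0.504, 0.401, 0.2907]
tool_rot: [-0.249, 0.969, 0.0, 0.0]
ft_force: [-1.0, -0.5, -0.0]
grip_width: 0.0851
grasp_force: 0.0
row [-0.0, 0.001, -0.002, 0.001, 0.001, 0.128] eef [0.504 0.401 0.291] j [ 0.67  0.55  0.66  1.69 -0.    0.17] t 48.5
[299 168  43  11 291] [321. 173.]
[ 291  172   63   51 2224] [322. 199.]
[ 83 181  55  61 727] [112. 207.]
[ 162  238   39   48 1030] [178. 261.]
[ 94 242  14  36 316] [100. 259.]
[[353.0, 190.0], [287.0, 190.0], [320.0, 164.0], [320.0, 222.0]]
```

```bash
echo '[[0,0,0,0.001,0.002,0.04,0.085],[0,0,0,0.001,0.002,0.08,0.085],[0,0,0,0.001,0.002,0.11,0.085],[0,0,0,0.001,0.002,0.128,0.085],[0,0,0,0.001,0.002,0.128,0.085],[0,0,0,0.001,0.002,0.128,0.085]]' | python3 jog.py
echo '[[0,0,0,0,0,0,0.06],[0,0,0,0,0,0,0.05],[0,0,0,0,0,0,0.05],[0,0,0,0,0,0,0.05],[0,0,0,0,0,0,0.05]]' | python3 jog.py
echo '[[0,0,0,0,0,-0.008,0.05],[0,0,0,0,0,-0.017,0.05],[0,0,0,0,0,-0.017,0.05],[0,0,0,0,0,-0.017,0.05]]' | python3 jog.py
echo '[[0,0,0,0.01,0,0,0.05],[0,0,0,0.02,0,0,0.05],[0,0,0,0.03,0,0,0.05],[0,0,0,0.04,0,0,0.05]]' | python3 jog.py
echo '[[0,0,0,0.015,0,0,0.05],[0,0,0,0.03,0,0,0.05],[0,0,0,0.045,0,0,0.05],[0,0,0,0.055,0,0,0.05],[0,0,0,0.055,0,0,0.05]]' | python3 jog.py
python3 - <<'E'
from h import *
delta(np.r_[cw(-.08,-.062),.21],1.664,False)
E
```

```text
clock: 49.25
eef_pos: [0.5022, 0.4038, 0.1633]
tool_rot: [-0.25, 0.968, 0.0, 0.001]
ft_force: [0.5, -0.5, 0.0]
grip_width: 0.085
grasp_force: 0.0
clock: 49.88
eef_pos: [0.5025, 0.4043, 0.1643]
tool_rot: [-0.25, 0.968, 0.001, 0.002]
ft_force: [-1.2, -0.2, 6.0]
grip_width: 0.0592
grasp_force: 63.5
clock: 50.38
eef_pos: [0.5016, 0.4036, 0.1788]
tool_rot: [-0.25, 0.968, -0.0, -0.0]
ft_force: [-0.3, 0.0, -0.3]
grip_width: 0.0589
grasp_force: 63.5
clock: 50.88
eef_pos: [0.4658, 0.3839, 0.1791]
tool_rot: [-0.25, 0.968, 0.0, 0.0]
ft_force: [-1.1, 0.4, -1.5]
grip_width: 0.0589
grasp_force: 63.5
clock: 51.5
eef_pos: [0.418, 0.3574, 0.1794]
tool_rot: [-0.25, 0.968, 0.0, 0.0]
ft_force: [-0.2, -0.2, -0.4]
grip_width: 0.059
grasp_force: 63.5
row [0.0, 0.0, 1.983, 0.273, -0.532, -0.031] eef [0.418 0.357 0.179] j [ 0.71  0.35  0.08  1.29 -0.    0.2 ] t 51.5
```

```bash
echo '[[0,0,0.15,0.03,-0.05,-0.03,0.05],[0,0,0.3,0.06,-0.1,-0.03,0.05],[0,0,0.45,0.09,-0.15,-0.03,0.05],[0,0,0.6,0.12,-0.2,-0.03,0.05],[0,0,0.8,0.15,-0.25,-0.03,0.05],[0,0,1,0.18,-0.3,-0.03,0.05],[0,0,1.15,0.21,-0.35,-0.03,0.05],[0,0,1.3,0.24,-0.4,-0.03,0.05],[0,0,1.45,0.25,-0.45,-0.03,0.05],[0,0,1.6,0.26,-0.49,-0.03,0.05]]' | python3 jog.py
echo '[[0,0,0,0,0,0,0.05],[0,0,0,0,0,0,0.05]]' | python3 jog.py
python3 - <<'E'
from h import *
delta(np.r_[cw(-.08,-.062),.08],1.664,False)
E
```

```text
clock: 52.75
eef_pos: [0.4289, -0.1996, 0.2093]
tool_rot: [0.523, 0.852, 0.0, 0.001]
ft_force: [1.2, 0.3, -0.4]
grip_width: 0.0587
grasp_force: 63.8
clock: 53.0
eef_pos: [0.428, -0.1968, 0.2088]
tool_rot: [0.52, 0.854, 0.0, -0.0]
ft_force: [0.1, -0.3, 0.1]
grip_width: 0.0591
grasp_force: 63.8
row [-0.0, -0.001, 0.383, -0.043, -0.012, 0.129] eef [ 0.428 -0.197  0.209] j [-0.43  0.19 -0.07  1.31  0.    0.66] t 53.0
```

```bash
echo '[[0,0,0.15,-0.015,-0.005,0,0.05],[0,0,0.3,-0.03,-0.01,0,0.05],[0,0,0.383,-0.043,-0.012,0,0.05],[0,0,0.383,-0.043,-0.012,0.03,0.05],[0,0,0.383,-0.043,-0.012,0.06,0.05],[0,0,0.383,-0.043,-0.012,0.1,0.05],[0,0,0.383,-0.043,-0.012,0.13,0.05],[0,0,0.383,-0.043,-0.012,0.13,0.05],[0,0,0.383,-0.043,-0.012,0.13,0.05]]' | python3 jog.py
python3 - <<'E'
from h import *
delta(np.r_[cw(-.08,-.062),.0155],1.664,False)
E
```

```text
clock: 54.12
eef_pos: [0.4381, -0.2403, 0.0803]
tool_rot: [0.673, 0.74, 0.0, 0.001]
ft_force: [-0.1, -0.8, -0.1]
grip_width: 0.0588
grasp_force: 63.9
row [0.002, 0.001, 0.001, 0.0, -0.002, 0.065] eef [ 0.438 -0.24   0.08 ] j [-0.5   0.34 -0.22  1.01  0.    0.97] t 54.1
```

```bash
echo '[[0,0,0,0,-0.001,0.03,0.05],[0,0,0,0,-0.001,0.05,0.05],[0,0,0,0,-0.001,0.06,0.05],[0,0,0,0,-0.001,0.066,0.05],[0,0,0,0,-0.001,0.069,0.05],[0,0,0,0,-0.001,0.069,0.05]]' | python3 jog.py
echo '[[0,0,0,0,0,0,0.07],[0,0,0,0,0,0,0.075],[0,0,0,0,0,0,0.08],[0,0,0,0,0,-0.03,0.08],[0,0,0,0,0,-0.08,0.08],[0,0,0,0,0,-0.13,0.085],[0,0,0,0,0,-0.19,0.085],[0,0,0,0,-0.04,-0.25,0.085],[0,0,0,0,-0.08,-0.25,0.085],[0,0,0,0,-0.08,-0.25,0.085]]' | python3 jog.py
python3 - <<'E'
from h import *
im=bot.camera("wrist"); cv2.imwrite("pics/w10.png",im[:,:,::-1]); print(bot.get_obs()["eef_pos"])
X=[np.r_[cw(x,-.062),.036] for x in(-.08,.08)]+[np.r_[cw(x,.003),.061] for x in (-.1125,-.0375,.0375,.1125)]+[np.r_[cw(x,.075),.03] for x in(-.075,.075)]
print(proj("wrist",X).round(0).tolist())
E
```

```text
clock: 54.88
eef_pos: [0.437, -0.2411, 0.0119]
tool_rot: [0.673, 0.739, 0.0, 0.001]
ft_force: [-2.6, 1.1, 7.3]
grip_width: 0.0587
grasp_force: 65.4
clock: 56.12
eef_pos: [0.355, -0.2485, 0.2616]
tool_rot: [0.674, 0.738, 0.0, 0.001]
ft_force: [1.1, -0.6, 0.6]
grip_width: 0.0852
grasp_force: 0.0
[ 0.35603938 -0.2484131   0.26071768]
[[382.0, 164.0], [502.0, 163.0], [362.0, 113.0], [425.0, 113.0], [488.0, 113.0], [552.0, 113.0], [391.0, 51.0], [515.0, 51.0]]
```

View pics/w10.png

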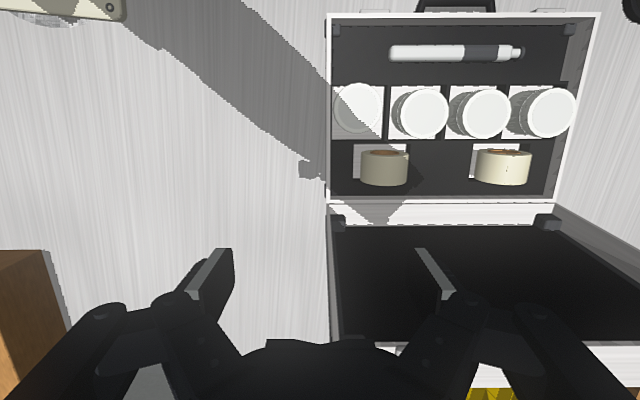

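Everything is packed: the wand is in the trough at (390–525, 52), the four jars are in the middle row at row ~112, and both rolls are on edge at (385,167) and (503,167). The lid is still open. Next I go over and behind the lid with the fingers shut.

```bash
echo '[[0,0,0,0,0,-0.05,0.0],[0,0,0,0,0,-0.09,0.0],[0,0,0,0,0,-0.09,0.0],[0,0,0,0,0,-0.09,0.0]]' | python3 jog.py
python3 - <<'E'
from h import *
delta(np.r_[cw(-.03,-.225),.35],1.664,False)
E
```

```text
clock: 56.68
eef_pos: [0.357, -0.248, 0.3485]
tool_rot: [0.673, 0.739, -0.0, -0.001]
ft_force: [-0.1, 0.7, -0.1]
grip_width: 0.0114
grasp_force: 0.0
row [-0.002, -0.001, 0.0, -0.163, 0.13, -0.002] eef [ 0.357 -0.248  0.349] j [-0.61  0.09  0.18  1.66  0.    0.87] t 56.7
```

```bash
echo '[[0,0,0,-0.05,0.04,0,0],[0,0,0,-0.1,0.08,0,0],[0,0,0,-0.14,0.11,0,0],[0,0,0,-0.163,0.13,0,0],[0,0,0,-0.163,0.13,0,0],[0,0,0,-0.163,0.13,0.03,0],[0,0,0,-0.163,0.13,0.06,0],[0,0,0,-0.163,0.13,0.09,0],[0,0,0,-0.163,0.13,0.11,0],[0,0,0,-0.163,0.13,0.11,0]]' | python3 jog.py
python3 - <<'E'
from h import *
delta(np.r_[cw(-.03,-.200),.238],1.664,False)
E
```

```text
clock: 57.92
eef_pos: [0.4993, -0.3965, 0.2376]
tool_rot: [0.673, 0.739, -0.0, -0.003]
ft_force: [1.1, -0.1, -0.4]
grip_width: 0.0003
grasp_force: 0.0
row [-0.004, -0.004, 0.0, 0.023, 0.002, -0.0] eef [ 0.499 -0.396  0.238] j [-0.67  0.53  0.5   1.55  0.    0.81] t 57.9
```

```bash
echo '[[0,0,0,0.01,0,0,0],[0,0,0,0.02,0,0,0],[0,0,0,0.03,0,0,0],[0,0,0,0.035,0,0,0],[0,0,0,0.04,0,0,0]]' | python3 jog.py
echo '[[0,0,0,0.008,0,0,0],[0,0,0,0.016,0,0,0],[0,0,0,0.024,0,-0.004,0]]' | python3 jog.py
python3 - <<'E'
from h import *
delta(np.r_[cw(-.03,-.160),.243],1.664,False)
E
```

```text
clock: 58.55
eef_pos: [0.4978, -0.3603, 0.2409]
tool_rot: [0.674, 0.739, -0.001, 0.002]
ft_force: [-0.1, -7.5, 2.1]
grip_width: 0.0002
grasp_force: 3.5
clock: 58.92
eef_pos: [0.4957, -0.3367, 0.2446]
tool_rot: [0.674, 0.739, -0.001, 0.002]
ft_force: [2.3, -3.8, -3.8]
grip_width: -0.0001
grasp_force: 2.5
row [0.001, 0.004, -0.002, 0.003, 0.0, 0.002] eef [ 0.496 -0.337  0.245] j [-0.6   0.43  0.36  1.5  -0.    0.88] t 58.9
```

```bash
echo '[[0,0,0,0.01,0,-0.002,0],[0,0,0,0.02,0,-0.003,0],[0,0,0,0.03,0,-0.004,0],[0,0,0,0.04,0,-0.004,0],[0,0,0,0.05,0,-0.003,0],[0,0,0,0.06,0,-0.003,0],[0,0,0,0.07,0,-0.002,0]]' | python3 jog.py
echo '[[0,0,0,0.01,0,0.002,0],[0,0,0,0.02,0,0.005,0],[0,0,0,0.03,0,0.008,0],[0,0,0,0.04,0,0.011,0]]' | python3 jog.py
python3 - <<'E'
from h import *
o=bot.get_obs(); print("case",R.from_euler('z',-CY).apply(o["eef_pos"]-np.r_[CASE,0]).round(4))
E
```

```text
clock: 59.8
eef_pos: [0.4886, -0.2645, 0.2458]
tool_rot: [0.673, 0.739, -0.0, 0.0]
ft_force: [1.0, -4.3, -1.9]
grip_width: 0.0001
grasp_force: 1.9
clock: 60.3
eef_pos: [0.485, -0.2242, 0.2353]
tool_rot: [0.673, 0.739, 0.0, 0.0]
ft_force: [-0.2, -2.0, 4.8]
grip_width: 0.0002
grasp_force: 2.1
case [-0.0303 -0.0504  0.2353]
```

```bash
echo '[[0,0,0,0.009,0,0.004,0],[0,0,0,0.018,0,0.008,0],[0,0,0,0.027,0,0.013,0],[0,0,0,0.036,0,0.018,0],[0,0,0,0.044,0,0.024,0],[0,0,0,0.052,0,0.03,0],[0,0,0,0.06,0,0.037,0],[0,0,0,0.068,0,0.044,0]]' | python3 jog.py
python3 - <<'E'
from h import *
o=bot.get_obs(); print("case",R.from_euler('z',-CY).apply(o["eef_pos"]-np.r_[CASE,0]).round(4))
E
echo '[[0,0,0,0.006,0,0.006,0],[0,0,0,0.012,0,0.012,0],[0,0,0,0.018,0,0.019,0],[0,0,0,0.023,0,0.026,0],[0,0,0,0.027,0,0.032,0]]' | python3 jog.py
python3 - <<'E'
from h import *
o=bot.get_obs(); print("case",R.from_euler('z',-CY).apply(o["eef_pos"]-np.r_[CASE,0]).round(4))
E
```

```text
clock: 61.3
eef_pos: [0.4784, -0.1567, 0.1903]
tool_rot: [0.673, 0.739, -0.0, -0.0]
ft_force: [-1.3, -1.0, 3.0]
grip_width: -0.0005
grasp_force: 1.3
case [-0.0306  0.0174  0.1903]
clock: 61.92
eef_pos: [0.476, -0.1302, 0.1584]
tool_rot: [0.673, 0.739, -0.0, -0.0]
ft_force: [0.2, 0.5, 3.4]
grip_width: 0.0002
grasp_force: 1.0
case [-0.0306  0.0441  0.1584]
```

```bash
echo '[[0,0,0,0.004,0,0.005,0],[0,0,0,0.007,0,0.01,0],[0,0,0,0.01,0,0.015,0],[0,0,0,0.013,0,0.02,0],[0,0,0,0.016,0,0.025,0],[0,0,0,0.018,0,0.03,0],[0,0,0,0.02,0,0.035,0]]' | python3 jog.py
echo '[[0,0,0,0.002,0,0.005,0],[0,0,0,0.004,0,0.01,0],[0,0,0,0.005,0,0.015,0],[0,0,0,0.006,0,0.02,0],[0,0,0,0.007,0,0.025,0],[0,0,0,0.008,0,0.03,0]]' | python3 jog.py
python3 - <<'E'
from h import *
o=bot.get_obs(); print("case",R.from_euler('z',-CY).apply(o["eef_pos"]-np.r_[CASE,0]).round(4))
E
```

```text
clock: 62.8
eef_pos: [0.4743, -0.1105, 0.1236]
tool_rot: [0.673, 0.739, -0.0, -0.0]
ft_force: [-1.0, 0.4, 1.3]
grip_width: -0.0001
grasp_force: 0.7
clock: 63.55
eef_pos: [0.4735, -0.1026, 0.0936]
tool_rot: [0.673, 0.739, -0.0, -0.0]
ft_force: [-0.2, 0.6, 1.2]
grip_width: -0.0001
grasp_force: 0.5
case [-0.0305  0.0717  0.0936]
```

```bash
echo '[[0,0,0,0.001,0,0.003,0],[0,0,0,0.001,0,0.006,0],[0,0,0,0.001,0,0.009,0],[0,0,0,0.001,0,0.012,0],[0,0,0,0.001,0,0.014,0],[0,0,0,0.001,0,0.014,0]]' | python3 jog.py
```

```text
clock: 64.3
eef_pos: [0.4732, -0.1018, 0.0797]
tool_rot: [0.674, 0.739, -0.0, -0.0]
ft_force: [0.1, -0.1, 0.6]
grip_width: -0.0004
grasp_force: 0.0
```

```bash
echo '[[0,0,0,0,0,0.002,0],[0,0,0,0,0,0.004,0],[0,0,0,0,0,0.006,0],[0,0,0,0,0,0.006,0]]' | python3 jog.py
echo '[[0,0,0,0,0,0.002,0],[0,0,0,0,0,0.004,0],[0,0,0,0,0,0.006,0],[0,0,0,0,0,0.006,0]]' | python3 jog.py
```

```text
clock: 64.8
eef_pos: [0.4733, -0.1018, 0.0738]
tool_rot: [0.674, 0.739, -0.0, -0.0]
ft_force: [-0.5, 0.2, 0.2]
grip_width: -0.0002
grasp_force: 0.0
clock: 65.3
eef_pos: [0.4732, -0.1018, 0.0677]
tool_rot: [0.673, 0.739, -0.0, -0.0]
ft_force: [0.4, 0.2, 0.4]
grip_width: 0.0001
grasp_force: 0.0
```

```bash
echo '[[0,0,0,0,0,0.002,0],[0,0,0,0,0,0.004,0],[0,0,0,0,0,0.005,0],[0,0,0,0,0,0.005,0]]' | python3 jog.py
python3 - <<'E'
from h import *
im=bot.camera("scene").astype(int); np.save("s.npy",im)
def lp(x,y,z,phi):
    c,s=np.cos(phi),np.sin(phi); p=np.array([x,-.113+y*c-z*s,.045+y*s+z*c])
    return R.from_euler('z',CY).apply(p)+np.r_[CASE,0]
# far front corner column profile: predicted pixel rows of lid's top front edge for various phi, at x=+.1
g=im.mean(2)
for x in (.06,.12):
  for phi in (0,.05,.1,.15,.2):
    print(x,phi,proj("scene",[lp(x,.226,.04,phi),lp(x,.226,0,phi)]).round(1).tolist())
  u=int(proj("scene",[lp(x,.226,.04,0)])[0][0].round()); v=int(proj("scene",[lp(x,.226,.04,0)])[0][1])
  print(u,v-18,g[v-18:v+28,u].round().astype(int).tolist())
E
```

```text
clock: 65.8
eef_pos: [0.4736, -0.1016, 0.0647]
tool_rot: [0.673, 0.739, 0.0, 0.0]
ft_force: [-3.9, 1.3, 12.5]
grip_width: 0.0001
grasp_force: 6.5
0.06 0 [[276.3, 206.9], [277.7, 219.5]]
0.06 0.05 [[275.0, 203.2], [277.2, 216.0]]
0.06 0.1 [[273.4, 199.4], [276.5, 212.4]]
0.06 0.15 [[271.6, 195.6], [275.5, 208.8]]
0.06 0.2 [[269.6, 191.7], [274.3, 205.1]]
276 188 [101, 103, 102, 102, 102, 102, 102, 103, 102, 103, 112, 137, 165, 181, 187, 188, 191, 193, 188, 180, 164, 141, 118, 101, 89, 83, 83, 84, 85, 85, 86, 88, 92, 97, 92, 85, 79, 77, 78, 86, 98, 97, 95, 87, 81, 77]
0.12 0 [[268.7, 222.0], [270.4, 234.9]]
0.12 0.05 [[267.3, 218.1], [269.8, 231.3]]
0.12 0.1 [[265.6, 214.2], [269.0, 227.6]]
0.12 0.15 [[263.6, 210.3], [267.9, 223.9]]
0.12 0.2 [[261.5, 206.4], [266.6, 220.2]]
269 203 [102, 105, 127, 156, 172, 183, 188, 187, 187, 186, 186, 186, 186, 186, 187, 189, 189, 183, 172, 156, 137, 115, 99, 90, 85, 83, 82, 80, 78, 76, 77, 79, 83, 86, 87, 87, 87, 86, 87, 86, 85, 85, 85, 85, 86, 84]
```

Contact at 12.5 N, and the lid's front top edge is at its shut rows (208 and 222, predicted 207 and 222). Press once more, retreat, and verify.

```bash
echo '[[0,0,0,0,0,0.002,0],[0,0,0,0,0,0.002,0]]' | python3 jog.py
echo '[[0,0,0,0,0,-0.01,0],[0,0,0,0,0,-0.03,0],[0,0,0,0,0,-0.08,0],[0,0,0,0,0,-0.13,0],[0,0,0,0,0,-0.18,0],[0,0,0,0,0,-0.18,0],[0,0,0,0,0,-0.18,0]]' | python3 jog.py
python3 - <<'E'
from h import *
g=bot.camera("scene").astype(int).mean(2)
for u,v in ((276,188),(269,203)): 
    a=g[v:v+28,u]; i=np.where((a[:-1]>140)&(a[1:]<=140))[0][-1]; print(v+i+(a[i]-140)/(a[i]-a[i+1]))
a=np.load("s.npy").mean(2)
for u,v in ((276,188),(269,203)):
    b=a[v:v+28,u]; i=np.where((b[:-1]>140)&(b[1:]<=140))[0][-1]; print("pressed",v+i+(b[i]-140)/(b[i]-b[i+1]))
print(bot.get_obs()["ft_force"])
E
```

```text
clock: 66.1
eef_pos: [0.4737, -0.1017, 0.0646]
tool_rot: [0.673, 0.739, 0.001, 0.001]
ft_force: [-8.4, 2.0, 25.9]
grip_width: -0.0001
grasp_force: 13.2
clock: 66.97
eef_pos: [0.4732, -0.1017, 0.2404]
tool_rot: [0.674, 0.739, -0.0, -0.0]
ft_force: [0.0, 0.3, -0.6]
grip_width: -0.0004
grasp_force: 0.0
208.9
222.88679245283018
pressed 209.0441176470588
pressed 222.82456140350877
[ 0.34192791 -0.56061298  0.07594735]
```

```bash
python3 -c "
from workcell import bot
print(bot.job_done())"
```

```text
the job is handed in; nothing more can be done
None
```

The kit is packed: all four jars, both rolls and the wand were in their places in the last camera check. The lid was then pushed shut gently and did not give under a 26 N press. I handed the job in at about 67 s without seeing a verdict.

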